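Line up repaired controller modules along a weighted straightedge

TASK

On the repair bench, slide the straightedge along the bench, without lifting it, until its long side touches both yellow posts at once, then hold it there by standing one brass weight lengthways on each of its red ends. Then line up all the blue controller modules, upright and side by side on the bench, on the side away from the posts, with their plain back faces flush against the bare middle of the straightedge and the green terminals facing away from it; the straightedge must still touch both posts, and the mug, motor housing, multimeter and screwdriver are to be left alone.

Things in the scene. Friction and masses are not known exactly. Their poses are not given: they have to be found in the camera images.
- straightedge: aluminium straightedge, a plain bar 30 mm wide (its x), 380 mm long (its y), 20 mm high, about 0.4 kg, loose, lying flat on the bench on the robot's side of the two yellow posts. Origin: centre of its underside; z up; +x is its long side face (at x = +15 mm) that looks towards the posts. The top is painted red on the end parts, from 138 to 188 mm from the middle; the middle is bare.
- post_left: yellow upright post, 24 mm diameter, 24 mm high, fixed to the bench. Origin: centre of its foot. One of the two marked points.
- post_right: second yellow post, same size, fixed. Origin: centre of its foot. The posts stand 120 to 225 mm apart.
- weight1: brass weight block with a small dark dot on top, 30 mm (its x) by 50 mm (its y) by 40 mm high, 0.5 kg, loose. Origin: centre of its underside; z up.
- weight2: second weight block, the same as weight1.
- module1: repaired controller module: 60 mm long (its x), 46 mm wide (its y), about 0.15 kg, loose, may be absent. The blue case (46 x 46 mm, 40 mm high, x from -16 to +30 mm, white label on top) has a lower green terminal strip, 14 mm deep and 28 mm high, along its front (x from -30 to -16 mm); the plain blue back face is at x = +30 mm. Origin: centre of the 60 x 46 mm underside; z up.
- module1_back (a point): point in the middle of module1's back face, 10 mm above its underside.
- module2: another controller module, the same as module1; may be absent.
- module2_back (a point): point in the middle of module2's back face, 10 mm above its underside.
- module3: another controller module, the same as module1; may be absent.
- module3_back (a point): point in the middle of module3's back face, 10 mm above its underside.
- module4: another controller module, the same as module1; may be absent.
- module4_back (a point): point in the middle of module4's back face, 10 mm above its underside.
- motor_housing: bystander: black round motor housing, open on top, 120 mm diameter, 85 mm high. Origin: centre of its underside.
- mug: bystander: white mug, 80 mm diameter, 90 mm high. Origin: centre of its underside.
- multimeter: bystander: yellow multimeter lying flat, 160 x 80 x 35 mm. Origin: centre of its underside.
- screwdriver: bystander: screwdriver with a red handle lying on the bench beyond the posts.
There are look-alikes about, which are no part of the job. What is shaped like the module4 but pink or purple is not meant.

How it is judged:
On the way, in this order (a step that is already met when the one before it is completed fails the run):
1. the straightedge, flat on the bench, touches both posts (x of post_left in the frame of straightedge between 0.02 and 0.0295 m and y of post_left in the frame of straightedge between -0.175 and 0.175 m and x of post_right in the frame of straightedge between 0.02 and 0.0295 m and y of post_right in the frame of straightedge between -0.175 and 0.175 m and height (world z) of straightedge below 0.004 m), for 0.2 s.
2. one weight stands on each red end of the straightedge, which still touches both posts (all of step 1 and ((y of weight1 in the frame of straightedge between 0.135 and 0.185 m and x of weight1 in the frame of straightedge between -0.01 and 0.01 m and z of weight1 in the frame of straightedge between 0.017 and 0.023 m and angle between each of weight1, weight2's own z axis and vertical below 0.1 rad and angle between the y axis of each of weight1, weight2 and the y axis of straightedge, either way round below 0.3 rad and linear speed of each of weight1, weight2 below 0.02 m/s and y of weight2 in the frame of straightedge between -0.185 and -0.135 m and x of weight2 in the frame of straightedge between -0.01 and 0.01 m and z of weight2 in the frame of straightedge between 0.017 and 0.023 m) or (y of weight1 in the frame of straightedge between -0.185 and -0.135 m and x of weight1 in the frame of straightedge between -0.01 and 0.01 m and z of weight1 in the frame of straightedge between 0.017 and 0.023 m and angle between each of weight1, weight2's own z axis and vertical below 0.1 rad and angle between the y axis of each of weight1, weight2 and the y axis of straightedge, either way round below 0.3 rad and linear speed of each of weight1, weight2 below 0.02 m/s and y of weight2 in the frame of straightedge between 0.135 and 0.185 m and x of weight2 in the frame of straightedge between -0.01 and 0.01 m and z of weight2 in the frame of straightedge between 0.017 and 0.023 m))), for 0.2 s.
3. every module present is flush against the straightedge, the rest as before (all of step 2 and x of module1_back in the frame of straightedge between -0.018 and -0.012 m and y of module1_back in the frame of straightedge between -0.122 and 0.122 m and angle between the x axis of each of module1, module2, module3, module4 and the x axis of straightedge, either way round below 0.07 rad and angle between each of module1, module2, module3, module4's own z axis and vertical below 0.08 rad and height (world z) of each of module1, module2, module3, module4 below 0.005 m and linear speed of each of module1, module2, module3, module4 below 0.02 m/s and x of module2_back in the frame of straightedge between -0.018 and -0.012 m and y of module2_back in the frame of straightedge between -0.122 and 0.122 m and x of module3_back in the frame of straightedge between -0.018 and -0.012 m and y of module3_back in the frame of straightedge between -0.122 and 0.122 m and x of module4_back in the frame of straightedge between -0.018 and -0.012 m and y of module4_back in the frame of straightedge between -0.122 and 0.122 m), for 0.2 s.
At the end, for the whole second after the job is handed in: Bar within 2.5 mm of both posts; one weight upright and lengthways (0.3 rad) on each end, 10 mm across, 135-185 mm from the middle; modules upright on the bench, back faces within 3 mm of the bar, square within 0.07 rad, within 122 mm of its middle; all at rest (all of step 3 and linear speed of straightedge below 0.02 m/s); the robot touches nothing.
It fails at once if the straightedge is lifted more than 20 mm off the bench (height (world z) of straightedge above 0.02 m).
It fails at once if the motor housing is moved more than 30 mm (distance of motor_housing from where it was at the start of the episode above 0.03 m).
It fails at once if the mug is moved more than 30 mm (distance of mug from where it was at the start of the episode above 0.03 m).
It fails at once if the multimeter is moved more than 30 mm (distance of multimeter from where it was at the start of the episode above 0.03 m).
It fails at once if the screwdriver is moved more than 30 mm (distance of screwdriver from where it was at the start of the episode above 0.03 m).
Of module1, module2, module3, module4 only 3 to 4 are there at a start; the rules pass over those that are not, and their reading is None.
At some moment in a run one of module1, module2, module3, module4 may be knocked a few centimetres aside while the robot is not near it.
Once in a run the grip may slacken for a moment while it holds something.
It also fails if it takes over 208 s, if anything falls off the work surface, if the arm or the gripper's body presses on something with over 40 N, if the wrist force passes 120 N, or if a joint passes its speed limit or range.

ROBOT

A 6-joint arm with a two-finger parallel gripper is mounted at the origin on the work surface. World frame = base frame: x ahead of the robot, y to its left, z up, the work surface at z = 0. Lengths are in m, angles in rad, forces in N, time in s.
With the tool pointing down it reaches from about 0.3 to 0.825 m from the base axis. Payload 5.4 kg.
Tool frame: the origin (TCP) lies on the centre line of the jaws, within the pads' length; the fingertips stand 8 mm ahead of it and the grasp point (between the pads) lies 11 mm behind it; z points along the fingers, y is the direction in which the jaws open and shut (so a half turn about z gives the same grasp; the last joint's range is limited). The gripper opens to 92 mm and grips with 3 to 60 N. Pads are 20 mm wide; open, the fingers measure 128 mm over their backs; the gripper's body (75 mm by 189 mm) begins 69 mm behind the grasp point.
Start: joints at [-1.441, 0.158, 1.597, -0, 1.386, -0.21], TCP at [0.192, -0.542, 0.223] pointing down, gripper open.
Joint ranges: [-2.91, 2.91], [-0.94, 2.29], [0.18, 2.7], [-1.29, 4.43], [0.17, 2.64], [-3, 3]. Speed limits (rad/s): [2.57, 2.57, 3.14, 3.14, 3.14, 3.14].

INTERFACE

Orientations are given as a 3x3 rotation matrix whose columns are the frame's x, y, z axes.
In Python, from rig import telemetry, eyes, sign_off, finder gives the robot as it stands. The module is installed in compiled form; this text tells all that it offers.
- The arm moves only by the tool carry_out, never from a script. Its argument "moves" is one flat list of numbers, 6 for each row, row after row: the shift along the tool's x, y, z in units of 7.5 cm (1.0 is 7.5 cm), then the turn, a rotation vector about the tool's x, y, z in units of 0.5 rad (1.0 is 0.5 rad). A call has 1 to 5 rows; each row shifts and turns the commanded pose from where the row before left it, along the tool's axes as they then stand; what a row does not reach is not made up. A row lasts 1/10 s, in which the tool goes at most 50 mm and 8.59 degrees, less where a joint would pass 70% of its speed; a pose out of reach is approached as far as the arm can. A call with a number of a shift or a turn outside -1 to 1 is refused whole. A call with a gripper value outside its range is refused whole. "claw" is the opening, from -1 (shut) to 1 (fully open), set as the call begins (left out, the last holds). The fingers move at their own pace and stop on an object; "grip_force" is the grip in N (left out, the last holds). Time passes only in rows, so rows that do not move let the fingers close. It gives the time, the measured TCP pose, the force and the opening at its end, in the units of the state.
- telemetry.read_state(): the state, without advancing time (a new reading comes with each control period).
- eyes.read_camera(name): name is "scene" or "top" or "wrist"; returns (picture, depth): 420x560x3 uint8, red, green, blue; 420x560 float32, m along the optical axis (not along the pixel's ray), 0 where there is no reading.
- eyes.get_calibration(name): a dict with "camera_matrix" (3x3 intrinsics, pixels), "dist_coeffs" ([k1, k2, p1, p2, k3] as OpenCV has them; the pictures are not rectified), "R" (3x3) and "t" (3): a world point X has camera coordinates R X + t; the wrist camera has in their place "hand_eye" (4x4, takes a point from camera to tool coordinates, whose origin is the TCP and whose axes are the flange's). Camera axes: x right, y down, z forward; pixel columns grow to the right and rows downward; lengths in m; the calibration is good to about 2 mm. A picture is of the moment at which its call begins: read the wrist's pose just before it. get_calibration takes no time and is no camera call.
- sign_off(): hands the job in, once; it reports no verdict.
Trained networks look in the newest picture that a camera, given by its name, has taken for a name from the list of things; names that differ only in an ending like _2 or _b are one class to them, and where a whole thing is asked for, a point or a joint stands for the part that bears it (a point fixed in the world has none). Each returns a list of dicts, best first, with "score" (0 to 1); they miss things now and then, are a little off and sometimes report something else, mostly with a low value. They report only what shows in the picture. A call takes as long as a camera call. They do not tell look-alikes from the thing itself.
- finder.boxes_of(name, camera): "box" ([left, top, right, bottom] as shares, 0 to 1, of the picture: columns of its width, rows of its height, round what is visible of it).
The state is a dict: "clock": time; "joint_pos": joint angles; "qvel": joint speeds; "joint_torque": joint torques, N m; "tool_pos": TCP position; "eef_rot": TCP orientation; "force": force on the tool from outside, world axes, zero at the start; "moment": the same for the moment, N m; "finger_gap": opening from 0.0 (shut) to 1.0 (fully open).
Only numpy, scipy, OpenCV 4.12 (cv2) and the standard library are available. Lean on these libraries where they do the work, as an engineer would, in place of code of your own. Each camera call takes 0.05 s, during which the arm holds its last target.

## Working session

There is one attempt and no reset: what is moved stays moved. The work goes in short steps, Python scripts to look and compute and a tool call to move; the robot and the scene stay as the last step left them, time stands still between calls to the robot, and variables do not carry over. Pictures are saved under pics/ and viewed, and the job is handed in when it is done.

Besides the shell and the picture viewer there is one more tool, called after ">>>" as a command line: name --argument value ..., lists and objects as JSON in quotes. carry_out: Moves the arm, as the interface text tells. Its arguments: {"type":"object","properties":{"moves":{"type":"array","items":{"type":"number","minimum":-1,"maximum":1}},"claw":{"type":"number"},"grip_force":{"type":"number"}},"required":["moves"]}

```bash
mkdir -p pics; ls; python3 - <<'E'
from rig import telemetry, eyes
import cv2
s=telemetry.read_state(); print(s)
for n in ["scene","top","wrist"]:
    p,d=eyes.read_camera(n); cv2.imwrite(f"pics/{n}0.png",p[:,:,::-1]); c=eyes.get_calibration(n); print(n,c, (d==0).mean())
E
```

```text
pics
{'clock': 0.0, 'joint_pos': array([-1.44109007e+00,  1.59046955e-01,  1.59820145e+00,  1.93529643e-06,
        1.38614529e+00, -2.10100500e-01]), 'qvel': array([ 0.00242199,  0.00171903, -0.00142683,  0.00066495,  0.00168729,
       -0.0001084 ]), 'joint_torque': array([-1.00095858e-03, -3.85578310e+01, -3.22111166e+01,  6.99473731e-02,
        3.78315453e-02, -1.32464479e-04]), 'tool_pos': array([ 0.19155341, -0.54153543,  0.22163547]), 'eef_rot': array([[ 9.42819255e-01,  3.33304365e-01, -2.31065075e-04],
       [ 3.33304231e-01, -9.42817638e-01,  1.78615570e-03],
       [ 3.77481262e-04, -1.76103695e-03, -9.99998378e-01]]), 'force': array([-0.37093074, -0.05073899,  0.3454752 ]), 'moment': array([ 0.01913053, -0.0225813 , -0.0424853 ]), 'finger_gap': 1.0040608489742804}
scene {'camera_matrix': array([[503.14891463,   0.        , 278.5466319 ],
       [  0.        , 503.14891463, 211.22894766],
       [  0.        ,   0.        ,   1.        ]]), 'dist_coeffs': array([-0.12623752,  0.        ,  0.        ,  0.        ,  0.        ]), 'R': array([[ 0.7298476 ,  0.68356234, -0.0
[... 613 characters left out ...]
.02923113, 0.55162971, 1.34410908])} 0.004230442176870748
wrist {'camera_matrix': array([[371.95268853,   0.        , 281.09868777],
       [  0.        , 371.95268853, 207.40150255],
       [  0.        ,   0.        ,   1.        ]]), 'dist_coeffs': array([-0.01726224,  0.        ,  0.        ,  0.        ,  0.        ]), 'hand_eye': array([[-1.31324618e-04, -9.69801650e-01, -2.43894943e-01,
         6.72959999e-02],
       [ 9.99999502e-01,  1.13861064e-04, -9.91193982e-04,
        -8.08568374e-04],
       [ 9.89031697e-04, -2.43894952e-01,  9.69801152e-01,
        -1.62733954e-01],
       [ 0.00000000e+00,  0.00000000e+00,  0.00000000e+00,
         1.00000000e+00]])} 0.003954081632653061
```

View pics/top0.png

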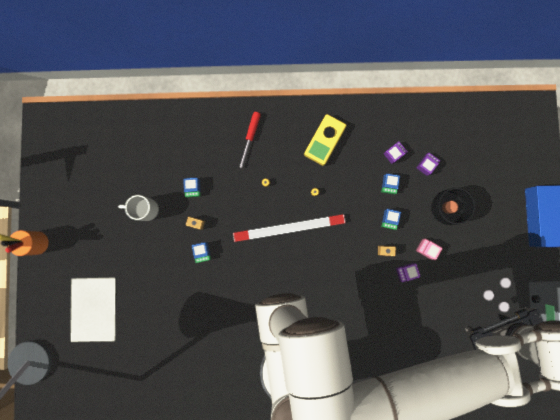

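View pics/scene0.png

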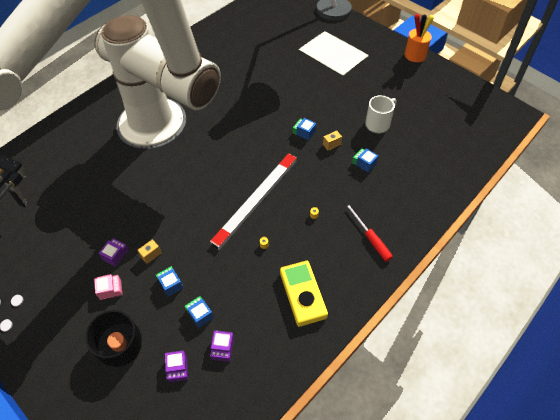

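```bash
cat > h.py <<'E'
import numpy as np, cv2
from rig import telemetry, eyes, finder
def cloud(n, pic=None,d=None,st=None):
    c=eyes.get_calibration(n)
    if n=="wrist" and st is None: st=telemetry.read_state()
    if pic is None: pic,d=eyes.read_camera(n)
    H,W=d.shape
    u,v=np.meshgrid(np.arange(W),np.arange(H))
    q=cv2.undistortPoints(np.stack([u,v],-1).reshape(-1,1,2).astype(np.float64),c["camera_matrix"],c["dist_coeffs"]).reshape(H,W,2)
    P=np.dstack([q[...,0]*d,q[...,1]*d,d]).astype(float)
    if n=="wrist":
        T=c["hand_eye"]; P=P@T[:3,:3].T+T[:3,3]
        P=P@st["eef_rot"].T+st["tool_pos"]
    else:
        P=(P-c["t"])@c["R"]
    P[d==0]=np.nan
    return pic,P
def masks(pic):
    h=cv2.cvtColor(pic,cv2.COLOR_RGB2HSV); H,S,V=[h[...,i].astype(int) for i in range(3)]
    return dict(blue=(H>95)&(H<122)&(S>110)&(V>50),green=(H>45)&(H<88)&(S>90)&(V>40),
      yellow=(H>20)&(H<34)&(S>150)&(V>90),brass=(H>10)&(H<24)&(S>100)&(V>60),
      red=((H<8)|(H>172))&(S>140)&(V>60),white=(S<60)&(V>130), purple=(H>125)&(H<172)&(S>60))
def blobs(mask,P,minpx=6):
    n,l,s,c=cv2.connectedComponentsWithStats(mask.astype(np.uint8),connectivity=8)
    out=[]
    for i in range(1,n):
        if s[i,4]<minpx: continue
        Q=P[(l==i)]; Q=Q[~np.isnan(Q[:,0])]
        if len(Q)<3: continue
        out.append((c[i],s[i,4],Q))
    return out
E
python3 - <<'E'
from h import *
for n in ["top","scene"]:
    pic,P=cloud(n); m=masks(pic); print(n,telemetry.read_state()["clock"])
    for k in ["blue","green","yellow","brass","red"]:
        for c,a,Q in blobs(m[k]&(P[...,0]>0.1)&(P[...,0]<1.0)&(abs(P[...,1])<0.62),P,8 if n=="top" else 12):
            med=np.median(Q,0); r=cv2.minAreaRect(Q[:,:2].astype(np.float32)*1000)
            print(k,c.round(),a,"med",med.round(3),"zmx",np.percentile(Q[:,2],95).round(3),"rect",np.round(r[0]),np.round(r[1]),round(r[2]))
for o in ["straightedge","module1","weight1","post_left","mug","motor_housing"]:
    print(o,[(np.round(np.array(b["box"])*[560,420,560,420]).tolist(),round(b["score"],2)) for b in finder.boxes_of(o,"top")])
E
```

```text
top 0.2
blue [390. 181.] 123 med [ 0.631 -0.332  0.039] zmx 0.045 rect [ 636. -347.] [59. 55.] 81
blue [192. 185.] 108 med [0.631 0.328 0.04 ] zmx 0.045 rect [639. 341.] [51. 58.] 1
blue [391. 217.] 124 med [ 0.512 -0.329  0.039] zmx 0.045 rect [ 514. -344.] [60. 52.] 74
blue [201. 250.] 104 med [0.415 0.297 0.04 ] zmx 0.045 rect [417. 308.] [48. 51.] 10
green [319. 150.] 216 med [ 0.744 -0.1    0.037] zmx 0.041 rect [ 745. -101.] [55. 46.] 59
green [389. 191.] 61 med [ 0.6   -0.334  0.027] zmx 0.033 rect [ 602. -340.] [56. 16.] 81
green [192. 194.] 59 med [0.602 0.332 0.028] zmx 0.035 rect [606. 339.] [15. 56.] 3
green [389. 226.] 59 med [ 0.482 -0.329  0.028] zmx 0.032 rect [ 482. -334.] [56. 15.] 75
green [203. 259.] 53 med [0.385 0.296 0.029] zmx 0.033 rect [384. 305.] [16. 54.] 13
yellow [328. 142.] 150 med [ 0.763 -0.136  0.033] zmx 0.039 rect [ 788. -125.] [ 80. 174.] 60
yellow [335. 133.] 18 med [ 0.804 -0.157  0.035] zmx 0.039 rect [ 805. -155.] [12. 36.] 82
yellow [312. 138.] 8 med [ 0.784 -0.078  0.036] zmx 0.04 rect [784. -79.] [ 2. 27.] 58
yellow [265. 182.] 35 med [0.64
[... 2815 characters left out ...]
.506 -0.151  0.021] zmx 0.026 rect [ 500. -149.] [43. 55.] 6
red [378. 245.] 366 med [0.84  0.121 0.023] zmx 0.029 rect [833. 131.] [ 38. 113.] 72
straightedge [([234.0, 217.0, 347.0, 242.0], 0.95)]
module1 [([394.0, 260.0, 423.0, 283.0], 0.9), ([381.0, 208.0, 401.0, 232.0], 0.88), ([384.0, 144.0, 405.0, 161.0], 0.84), ([184.0, 178.0, 199.0, 198.0], 0.71), ([194.0, 240.0, 207.0, 258.0], 0.66), ([415.0, 240.0, 441.0, 260.0], 0.63), ([381.0, 174.0, 403.0, 194.0], 0.62), ([417.0, 153.0, 440.0, 174.0], 0.6)]
weight1 [([188.0, 218.0, 202.0, 230.0], 0.5)]
post_left [([259.0, 182.0, 271.0, 186.0], 0.45)]
mug [([123.0, 195.0, 158.0, 219.0], 0.63)]
motor_housing [([432.0, 188.0, 474.0, 228.0], 0.56)]
```

```bash
cat > plan.py <<'E'
import sys, numpy as np
from scipy.spatial.transform import Rotation as Ro
from rig import telemetry
def Rdown(yy): # yaw of tool y, deg
    a=np.radians(yy); y=np.array([np.cos(a),np.sin(a),0]); z=np.array([0,0,-1.]); x=np.cross(y,z)
    return np.column_stack([x,y,z])
def plan(wps, start=None):
    """wps: list of (x,y,z,yawy_deg,nrows or None)"""
    s=telemetry.read_state(); p=s["tool_pos"].copy(); R=s["eef_rot"].copy()
    rows=[]
    for x,y,z,yy,n in wps:
        pt=np.array([x,y,z]); Rt=Rdown(yy); dr=Ro.from_matrix(R.T@Rt).as_rotvec()
        if n is None: n=int(max(np.ceil(np.linalg.norm(pt-p)/0.045),np.ceil(np.degrees(np.linalg.norm(dr))/8),1))
        d=(pt-p)/n
        for k in range(n):
            row=np.r_[R.T@d/0.075, dr/n/0.5].round(3)
            p=p+R@row[:3]*0.075; R=R@Ro.from_rotvec(row[3:]*0.5).as_matrix(); rows.append(row)
    print("at",s["tool_pos"].round(4),"yawy",round(np.degrees(np.arctan2(s["eef_rot"][1,1],s["eef_rot"][0,1])),1),"t",round(s["clock"],2),"f",s["force"].round(1),"gap",round(s["finger_gap"]*92,1))
    for i in range(0,len(rows),5):
        print("["+", ".join(",".join("%g"%(v+0) for v in r) for r in rows[i:i+5])+"]")
if __name__=="__main__":
    w=[]
    for a in sys.argv[1:]:
        v=[float(t) for t in a.split(",")]; w.append((*v[:4], int(v[4]) if len(v)>4 else None))
    plan(w)
E
python3 plan.py 0.48,0.01,0.25,8
```

```text
at [ 0.1916 -0.5421  0.2226] yawy -70.5 t 0.55 f [-0.5  0.9  0.3] gap 92.4
[0.434,-0.404,-0.026,0,0,-0.196, 0.472,-0.36,-0.026,0,0,-0.196, 0.505,-0.312,-0.026,0,0,-0.196, 0.533,-0.261,-0.026,0,0,-0.196, 0.556,-0.208,-0.026,0,0,-0.196]
[0.573,-0.152,-0.026,0,0,-0.196, 0.585,-0.095,-0.026,0,0,-0.196, 0.592,-0.038,-0.026,0,0,-0.196, 0.593,0.02,-0.026,0,0,-0.196, 0.588,0.078,-0.026,0,0,-0.196]
[0.578,0.135,-0.026,0,0,-0.196, 0.562,0.191,-0.026,0,0,-0.196, 0.54,0.245,-0.026,0,0,-0.196, 0.514,0.297,-0.026,0,0,-0.196]
```

>>> carry_out --moves '[0.434,-0.404,-0.026,0,0,-0.196,0.472,-0.36,-0.026,0,0,-0.196,0.505,-0.312,-0.026,0,0,-0.196,0.533,-0.261,-0.026,0,0,-0.196,0.556,-0.208,-0.026,0,0,-0.196]'

```text
clock: 1.05
tool_pos: [0.2952, -0.3433, 0.2325]
eef_rot: [[0.672, 0.74, 0.0], [0.74, -0.672, -0.0], [-0.0, 0.001, -1.0]]
force: [0.6, 0.1, 0.8]
finger_gap: 1.003
```

>>> carry_out --moves '[0.573,-0.152,-0.026,0,0,-0.196,0.585,-0.095,-0.026,0,0,-0.196,0.592,-0.038,-0.026,0,0,-0.196,0.593,0.02,-0.026,0,0,-0.196,0.588,0.078,-0.026,0,0,-0.196]'

```text
clock: 1.55
tool_pos: [0.3982, -0.1461, 0.2425]
eef_rot: [[0.245, 0.97, 0.001], [0.97, -0.245, -0.001], [-0.0, 0.001, -1.0]]
force: [0.8, -1.1, 0.5]
finger_gap: 0.998
```

>>> carry_out --moves '[0.578,0.135,-0.026,0,0,-0.196,0.562,0.191,-0.026,0,0,-0.196,0.54,0.245,-0.026,0,0,-0.196,0.514,0.297,-0.026,0,0,-0.196,0,0,0,0,0,0]'

```text
clock: 2.05
tool_pos: [0.4812, 0.0143, 0.2502]
eef_rot: [[-0.148, 0.989, 0.001], [0.989, 0.148, 0.001], [0.001, 0.001, -1.0]]
force: [-0.8, -1.0, 0.2]
finger_gap: 1.0
```

```bash
cat > w.py <<'E'
from h import *
import sys
def look(tag,cam="wrist",keys=("blue","green","yellow","brass","red"),minpx=60):
    pic,P=cloud(cam); m=masks(pic)
    cv2.imwrite(f"pics/{tag}.png",pic[:,:,::-1])
    for k in keys:
        for c,a,Q in blobs(m[k]&(P[...,0]>0.25)&(P[...,0]<0.9)&(abs(P[...,1])<0.62)&(P[...,2]>0.006),P,minpx):
            zt=np.percentile(Q[:,2],90); T=Q[Q[:,2]>zt-0.006]
            r=cv2.minAreaRect(T[:,:2].astype(np.float32)*1000)
            print(k,c.round(),a,"zt",zt.round(4),"med",np.median(T,0).round(4),"rect",np.round(r[0],1),np.round(r[1],1),round(r[2],1))
    return pic,P,m
if __name__=="__main__": look(sys.argv[1])
E
python3 w.py w1
```

```text
yellow [428. 136.] 97 zt 0.0204 med [0.6266 0.0864 0.0187] rect [628.2  84. ] [ 5.2 18.8] 10.8
brass [429. 137.] 113 zt 0.0224 med [0.6267 0.082  0.0201] rect [629.6  81.1] [ 5.7 20.1] 32.0
brass [ 37. 341.] 1462 zt 0.3515 med [0.4278 0.0301 0.3496] rect [427.5  30. ] [ 3.1 15.8] 7.6
brass [524. 341.] 1414 zt 0.3515 med [0.525  0.0443 0.3495] rect [525.3  44.9] [ 3.2 15.9] 8.1
brass [422. 405.] 1713 zt 0.3582 med [0.5027 0.0359 0.3574] rect [500.1  37.8] [57.4  7.9] 7.9
brass [181. 404.] 258 zt 0.0222 med [ 0.3944 -0.2913  0.0199] rect [ 397.7 -291.5] [ 3.2 30.1] 89.0
red [282.  23.] 1449 zt 0.0224 med [0.4582 0.168  0.0213] rect [458.4 167.4] [29.3 42.7] 8.1
red [280. 311.] 467 zt 0.022 med [ 0.5026 -0.1387  0.021 ] rect [ 502.7 -138.8] [29.4 23.4] 8.1
```

View pics/w1.png

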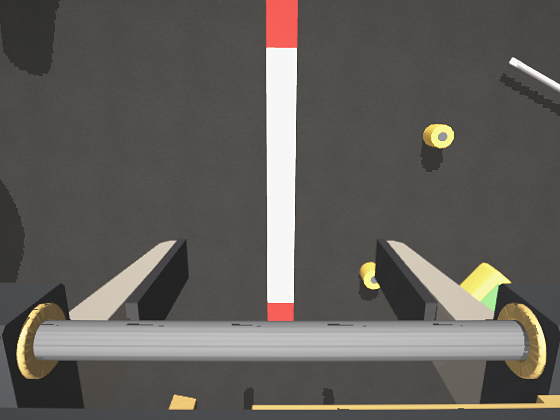

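```bash
python3 - <<'E'
from h import *
pic,P=cloud("wrist")
m=masks(pic)["white"]&(P[...,2]>0.015)&(P[...,2]<0.03)
for c,a,Q in blobs(m,P,1000):
    r=cv2.minAreaRect(Q[:,:2].astype(np.float32)*1000); print(c,a,r,Q.mean(0))
m=masks(pic)
v=((m["yellow"]|m["brass"]))&(P[...,2]>0.012)&(P[...,2]<0.035)
pic2,P2=cloud("top")
for n,c in ((pic,P),(pic2,P2)):
  h=cv2.cvtColor(n,cv2.COLOR_RGB2HSV)
  v=(h[...,1]>90)&(c[...,2]>0.019)&(c[...,2]<0.03)&(c[...,0]>0.58)&(c[...,0]<0.67)&(abs(c[...,1])<0.12)
  v|=(c[...,2]>0.019)&(c[...,2]<0.03)&(c[...,0]>0.58)&(c[...,0]<0.67)&(abs(c[...,1])<0.12)
  for cc,a,Q in blobs(v,c,20): print("post",cc,a,Q.mean(0).round(4),cv2.minEnclosingCircle(Q[:,:2].astype(np.float32)*1000))
E
```

```text
[282.34567039 168.95377095] 7160 ((480.9190368652344, 9.3394775390625), (29.91765785217285, 276.466064453125), 8.2898588180542) [0.47925771 0.02088865 0.02053791]
post [442.88646288 132.88209607] 458 [0.6366 0.0861 0.0244] ((637.4999389648438, 86.13874816894531), 12.232842445373535)
post [370.23121387 277.16763006] 173 [ 0.595  -0.0823  0.024 ] ((599.48291015625, -81.57732391357422), 11.705851554870605)
post [264.83333333 181.86111111] 36 [0.6408 0.0854 0.025 ] ((640.9503173828125, 85.71671295166016), 11.912351608276367)
post [314.22857143 191.42857143] 35 [ 0.6042 -0.0812  0.0254] ((604.6002807617188, -80.9210433959961), 11.261892318725586)
```

```bash
python3 plan.py 0.481,0.009,0.05,8.2 0.481,0.009,0.012,8.2,3
```

```text
at [0.4797 0.0098 0.2498] yawy 8.1 t 2.2 f [ 0.5 -0.4 -0.2] gap 91.9
[-0.002,0.003,0.533,0,0,-0.001, -0.003,0.003,0.533,0,0,-0.001, -0.003,0.003,0.533,0,0,-0.001, -0.003,0.003,0.533,0,0,-0.001, -0.003,0.003,0.533,0,0,-0.001]
[0.001,0.001,0.169,0,0,0, 0.001,0.001,0.169,0,0,0, 0.001,0.001,0.169,0,0,0]
```

>>> carry_out --moves '[-0.002,0.003,0.533,0,0,0,-0.003,0.003,0.533,0,0,0,-0.003,0.003,0.533,0,0,0,-0.003,0.003,0.533,0,0,0,-0.003,0.003,0.533,0,0,0]'

```text
clock: 2.7
tool_pos: [0.4808, 0.0075, 0.0489]
eef_rot: [[-0.137, 0.991, 0.001], [0.991, 0.137, -0.001], [-0.001, 0.001, -1.0]]
force: [0.2, -0.4, -0.8]
finger_gap: 0.997
```

>>> carry_out --moves '[0,0,0.169,0,0,0,0,0,0.169,0,0,0,0,0,0.169,0,0,0,0,0,0,0,0,0]'

```text
clock: 3.1
tool_pos: [0.481, 0.009, 0.0117]
eef_rot: [[-0.14, 0.99, -0.001], [0.99, 0.14, 0.0], [0.0, -0.001, -1.0]]
force: [0.1, 0.2, 0.3]
finger_gap: 0.997
```

>>> carry_out --moves '[0,0,0,0,0,0,0,0,0,0,0,0,0,0,0,0,0,0,0,0,0,0,0,0,0,0,0,0,0,0]' --claw -0.6 --grip_force 20

```text
clock: 3.6
tool_pos: [0.4814, 0.0092, 0.0123]
eef_rot: [[-0.141, 0.99, 0.001], [0.99, 0.141, -0.0], [-0.0, 0.0, -1.0]]
force: [-0.1, -0.3, -0.2]
finger_gap: 0.585
```

```bash
python3 plan.py 0.581,0.0105,0.012,-12.5,10
```

```text
at [0.4814 0.0092 0.0123] yawy 8.1 t 3.6 f [-0.1 -0.3 -0.2] gap 53.8
[-0.017,0.132,0,0,0,0.072, -0.012,0.132,0,0,0,0.072, -0.007,0.133,0,0,0,0.072, -0.003,0.133,0,0,0,0.072, 0.002,0.133,0,0,0,0.072]
[0.007,0.133,0,0,0,0.072, 0.012,0.132,0,0,0,0.072, 0.016,0.132,0,0,0,0.072, 0.021,0.131,0,0,0,0.072, 0.026,0.13,0,0,0,0.072]
```

>>> carry_out --moves '[0,0,0,0,0,0,0,0,0,0,0,0,0,0,0,0,0,0,0,0,0,0,0,0]'

```text
clock: 4.0
tool_pos: [0.4813, 0.0092, 0.012]
eef_rot: [[-0.141, 0.99, 0.0], [0.99, 0.141, -0.0], [-0.0, 0.0, -1.0]]
force: [-0.2, -0.1, -0.4]
finger_gap: 0.327
```

>>> carry_out --moves '[-0.017,0.132,0,0,0,0.072,-0.012,0.132,0,0,0,0.072,-0.007,0.133,0,0,0,0.072,-0.003,0.133,0,0,0,0.072,0.002,0.133,0,0,0,0.072]'

```text
clock: 4.5
tool_pos: [0.5301, 0.01, 0.0119]
eef_rot: [[0.039, 0.999, -0.003], [0.999, -0.039, 0.0], [-0.0, -0.003, -1.0]]
force: [-4.3, -0.7, 4.7]
finger_gap: 0.323
```

>>> carry_out --moves '[0.007,0.133,0,0,0,0.072,0.012,0.132,0,0,0,0.072,0.016,0.132,0,0,0,0.072,0.021,0.131,0,0,0,0.072,0.026,0.13,0,0,0,0.072]'

```text
clock: 5.0
tool_pos: [0.5799, 0.0106, 0.0119]
eef_rot: [[0.218, 0.976, -0.003], [0.976, -0.218, -0.0], [-0.001, -0.003, -1.0]]
force: [-4.4, -0.6, 5.2]
finger_gap: 0.325
```

```bash
python3 - <<'E'
from h import *
import plan
pic,P=cloud("top"); cv2.imwrite("pics/t1.png",pic[:,:,::-1])
m=masks(pic)
R=[]
for c,a,Q in blobs(m["red"]&(P[...,0]<0.75)&(abs(P[...,1])<0.3),P,20): print(c,a,Q.mean(0).round(4)); R.append(Q.mean(0))
v=(P[...,2]>0.019)&(P[...,2]<0.03)&(P[...,0]>0.58)&(P[...,0]<0.67)&(abs(P[...,1])<0.12)&m["yellow"]
for cc,a,Q in blobs(v,P,10): print("post",cc,a,Q.mean(0).round(4))
w=eyes.read_camera("wrist")[0]; cv2.imwrite("pics/w2.png",w[:,:,::-1])
plan.plan([])
E
```

```text
[240.59504132 189.54545455] 121 [0.617  0.1686 0.0211]
[335.36290323 207.57258065] 124 [ 0.5481 -0.1515  0.0207]
post [314.89473684 191.73684211] 19 [ 0.6031 -0.0835  0.0254]
at [0.5818 0.0104 0.012 ] yawy -12.5 t 5.1 f [ 0.6 -0.4 -0.6] gap 29.7
```

View pics/w2.png

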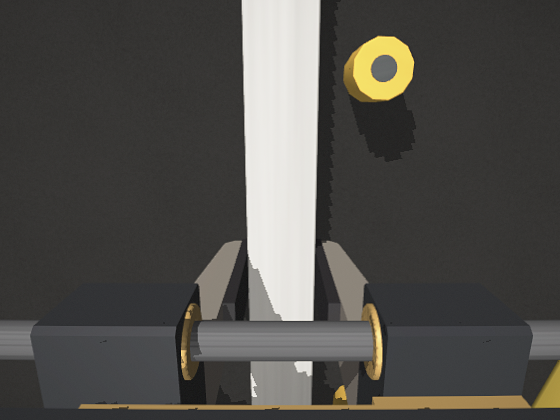

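View pics/t1.png

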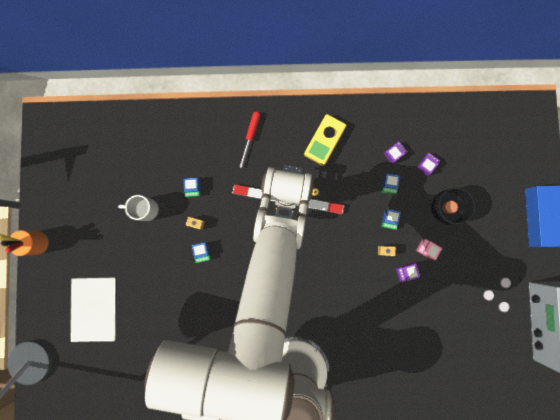

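>>> carry_out --moves '[0,0.025,0,0,0,0,0,0.025,0,0,0,0,0,0.025,0,0,0,0,0,0.025,0,0,0,0]'

```text
clock: 5.5
tool_pos: [0.5864, 0.0094, 0.0119]
eef_rot: [[0.216, 0.976, -0.004], [0.976, -0.216, 0.001], [-0.0, -0.004, -1.0]]
force: [-3.9, 0.8, 6.4]
finger_gap: 0.323
```

>>> carry_out --moves '[0,0.02,0,0,0,0,0,0.015,0,0,0,0]'

```text
clock: 5.7
tool_pos: [0.589, 0.0088, 0.0119]
eef_rot: [[0.217, 0.976, -0.004], [0.976, -0.217, 0.001], [0.0, -0.004, -1.0]]
force: [-5.3, 1.4, 6.0]
finger_gap: 0.324
```

>>> carry_out --moves '[0,0.013,0,0,0,0,0,0.013,0,0,0,0]'

```text
clock: 5.9
tool_pos: [0.5909, 0.0084, 0.0119]
eef_rot: [[0.217, 0.976, -0.004], [0.976, -0.217, 0.001], [0.0, -0.004, -1.0]]
force: [-4.5, 0.9, 5.2]
finger_gap: 0.325
```

>>> carry_out --moves '[0,0.013,0,0,0,0]'

```text
clock: 6.0
tool_pos: [0.5918, 0.0082, 0.0119]
eef_rot: [[0.217, 0.976, -0.004], [0.976, -0.217, 0.001], [0.0, -0.004, -1.0]]
force: [-5.0, 1.4, 5.6]
finger_gap: 0.324
```

>>> carry_out --moves '[0,0.013,0,0,0,0]'

```text
clock: 6.1
tool_pos: [0.5928, 0.008, 0.0119]
eef_rot: [[0.217, 0.976, -0.004], [0.976, -0.217, 0.001], [0.0, -0.004, -1.0]]
force: [-5.4, -0.2, 6.7]
finger_gap: 0.321
```

>>> carry_out --moves '[0,0.013,0,0,0,0]'

```text
clock: 6.2
tool_pos: [0.5937, 0.0077, 0.0119]
eef_rot: [[0.217, 0.976, -0.004], [0.976, -0.217, 0.001], [0.0, -0.004, -1.0]]
force: [-4.3, 1.4, 5.8]
finger_gap: 0.322
```

>>> carry_out --moves '[0,0.013,0,0,0,0]'

```text
clock: 6.3
tool_pos: [0.5945, 0.0076, 0.0119]
eef_rot: [[0.216, 0.976, -0.004], [0.976, -0.216, 0.001], [-0.0, -0.004, -1.0]]
force: [-9.0, 1.2, 9.5]
finger_gap: 0.326
```

>>> carry_out --moves '[0,0.013,0,0,0,0]'

```text
clock: 6.4
tool_pos: [0.5945, 0.0076, 0.0119]
eef_rot: [[0.216, 0.976, -0.007], [0.976, -0.216, 0.001], [-0.0, -0.007, -1.0]]
force: [-11.6, 2.3, 13.1]
finger_gap: 0.324
```

>>> carry_out --moves '[0,0.007,0,0,0,0]'

```text
clock: 6.5
tool_pos: [0.5945, 0.0076, 0.0119]
eef_rot: [[0.216, 0.976, -0.008], [0.976, -0.216, 0.001], [-0.0, -0.008, -1.0]]
force: [-10.9, 2.0, 13.0]
finger_gap: 0.323
```

```bash
python3 - <<'E'
from h import *
s=telemetry.read_state(); print(s["moment"],s["force"],s["eef_rot"].round(4))
w=eyes.read_camera("wrist")[0]; cv2.imwrite("pics/w3.png",w[:,:,::-1])
w=eyes.read_camera("scene")[0]; cv2.imwrite("pics/s3.png",cv2.resize(w[160:280,180:360,::-1],None,fx=4,fy=4))
E
```

```text
[0.33284142 2.12253105 0.01846986] [-10.89881416   2.04493142  13.0190756 ] [[ 2.163e-01  9.763e-01 -8.000e-03]
 [ 9.763e-01 -2.163e-01  1.500e-03]
 [-3.000e-04 -8.100e-03 -1.000e+00]]
```

View pics/w3.png

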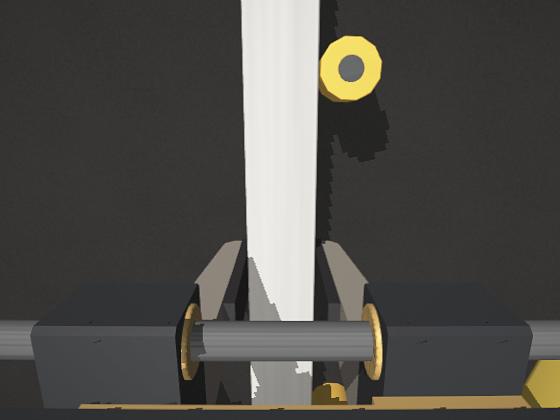

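View pics/s3.png

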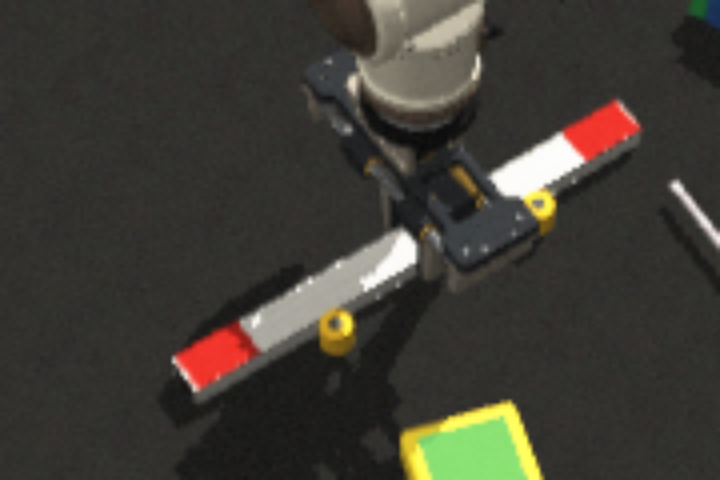

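>>> carry_out --moves '[0,0,0,0,0,0,0,0,0,0,0,0,0,0,0,0,0,0,0,0,0,0,0,0]' --claw 0.2

```text
clock: 7.0
tool_pos: [0.598, 0.0066, 0.012]
eef_rot: [[0.217, 0.976, 0.0], [0.976, -0.217, -0.0], [0.0, 0.0, -1.0]]
force: [0.0, 0.2, -0.1]
finger_gap: 0.597
```

>>> carry_out --moves '[0,0,-0.3,0,0,0,0,0,-0.6,0,0,0,0,0,-0.6,0,0,0,0,0,-0.6,0,0,0,0,0,-0.6,0,0,0]' --claw 1

```text
clock: 7.5
tool_pos: [0.5977, 0.0067, 0.2164]
eef_rot: [[0.217, 0.976, 0.0], [0.976, -0.217, -0.0], [0.0, 0.0, -1.0]]
force: [0.9, -0.2, 0.3]
finger_gap: 0.995
```

>>> carry_out --moves '[-0.6,0,-0.4,0,0,0,-0.6,0,-0.1,0,0,0,0,0,0,0,0,0]'

```text
clock: 7.8
tool_pos: [0.5795, -0.0825, 0.2522]
eef_rot: [[0.222, 0.975, 0.004], [0.975, -0.222, -0.003], [-0.002, 0.005, -1.0]]
force: [-0.2, 0.4, -0.0]
finger_gap: 0.999
```

```bash
cat > bar.py <<'E'
from h import *
import sys
def bar(pic,P,verbose=True):
    m=masks(pic); z=(P[...,2]>0.012)&(P[...,2]<0.032)&(P[...,0]>0.4)&(P[...,0]<0.75)&(abs(P[...,1])<0.3)
    posts=[];reds=[];out={}
    for c,a,Q in blobs((m["yellow"]|m["brass"])&z&(P[...,2]>0.019),P,60):
        r=cv2.minEnclosingCircle(Q[:,:2].astype(np.float32)*1000); print("post",c.round(),a,np.round(r[0],1),round(r[1],1))
        if 9<r[1]<15: posts.append(np.array(r[0])/1000)
    for c,a,Q in blobs(m["red"]&z&(P[...,2]>0.016),P,150):
        T=Q; r=cv2.minAreaRect(T[:,:2].astype(np.float32)*1000); print("red",c.round(),a,np.round(r[0],1),np.round(r[1],1),round(r[2],2))
    for c,a,Q in blobs(m["white"]&z&(P[...,2]>0.016),P,1000):
        r=cv2.minAreaRect(Q[:,:2].astype(np.float32)*1000); print("white",c.round(),a,np.round(r[0],1),np.round(r[1],1),round(r[2],2))
        ang=r[2] if r[1][0]<r[1][1] else r[2]-90
        if ang>45: ang-=90
        out=(np.array(r[0])/1000,ang)
        a=np.radians(ang); ex=np.array([np.cos(a),np.sin(a)]); ey=np.array([-np.sin(a),np.cos(a)])
        for p in posts: print("  post in bar", ((p-out[0])@ex).round(4), ((p-out[0])@ey).round(4))
if __name__=="__main__":
    pic,P=cloud("wrist"); cv2.imwrite(f"pics/{sys.argv[1]}.png",pic[:,:,::-1]); bar(pic,P)
E
python3 bar.py w4
```

```text
post [302.   7.] 66 [636.7  82.7] 11.0
post [405. 150.] 356 [717.9 -84.8] 39.8
post [183. 376.] 100 [ 406.6 -294.9] 7.6
red [277. 242.] 1125 [ 558.7 -151.5] [49.5 29.5] 76.98
white [275. 107.] 6359 [587.  -18.5] [222.5  29.5] 77.48
  post in bar 0.0266 0.1096
```

View pics/w4.png

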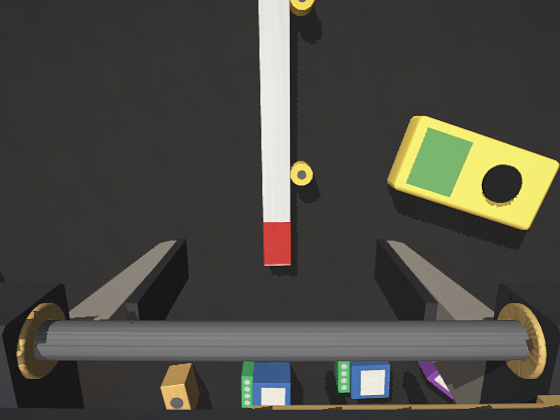

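```bash
python3 plan.py 0.40,-0.32,0.18,-5
```

```text
at [ 0.5792 -0.08    0.2507] yawy -12.8 t 7.85 f [ 0.3 -0.2 -0.6] gap 92.0
[-0.521,-0.232,0.134,0.001,0,-0.039, -0.516,-0.242,0.135,0.001,0,-0.039, -0.512,-0.252,0.135,0.001,0,-0.039, -0.507,-0.262,0.135,0.001,0,-0.039, -0.501,-0.272,0.135,0.001,0,-0.039]
[-0.496,-0.282,0.135,0.001,0,-0.039, -0.49,-0.291,0.135,0.001,0,-0.039]
```

>>> carry_out --moves '[-0.521,-0.232,0.134,0,0,-0.039,-0.516,-0.242,0.135,0,0,-0.039,-0.512,-0.252,0.135,0,0,-0.039,-0.507,-0.262,0.135,0,0,-0.039,-0.501,-0.272,0.135,0,0,-0.039]'

```text
clock: 8.35
tool_pos: [0.4509, -0.2495, 0.198]
eef_rot: [[0.119, 0.993, -0.001], [0.993, -0.119, 0.001], [0.001, -0.001, -1.0]]
force: [0.2, -0.1, -0.5]
finger_gap: 1.001
```

>>> carry_out --moves '[-0.496,-0.282,0.135,0,0,-0.039,-0.49,-0.291,0.135,0,0,-0.039,0,0,0,0,0,0]'

```text
clock: 8.65
tool_pos: [0.398, -0.3198, 0.1767]
eef_rot: [[0.087, 0.996, -0.003], [0.996, -0.087, 0.002], [0.002, -0.003, -1.0]]
force: [0.5, 0.9, -0.3]
finger_gap: 1.0
```

```bash
python3 w.py w5
```

```text
blue [539. 197.] 1417 zt 0.0412 med [ 0.6112 -0.337   0.0403] rect [ 619.1 -338.3] [46.6 27.9] 80.5
blue [410. 204.] 1725 zt 0.0413 med [ 0.4963 -0.3341  0.0404] rect [ 508.1 -336.7] [46.2 47.4] 75.8
green [510. 192.] 1440 zt 0.029 med [ 0.5965 -0.334   0.0282] rect [ 599.6 -334.8] [46.6 16.6] 79.6
green [373. 195.] 497 zt 0.0292 med [ 0.4767 -0.3271  0.0281] rect [ 479.1 -329.8] [46.4 14.8] 75.9
brass [ 36. 340.] 1583 zt 0.2782 med [ 0.3501 -0.2911  0.2763] rect [ 349.9 -292.2] [16.1  3.1] 83.5
brass [523. 341.] 1229 zt 0.2772 med [ 0.4479 -0.3017  0.2753] rect [ 448.  -301.1] [16.7  2.9] 86.0
brass [513. 403.] 227 zt 0.2842 med [ 0.4396 -0.3059  0.2832] rect [ 440.8 -303.9] [ 6.9 20.1] 79.3
brass [310. 405.] 115 zt 0.284 med [ 0.4038 -0.3026  0.2834] rect [ 403.9 -302.7] [ 2.6 20.6] 82.8
brass [407. 404.] 77 zt 0.2839 med [ 0.4234 -0.3041  0.2833] rect [ 422.2 -304.2] [ 1.7 11.6] 85.2
brass [317. 408.] 104 zt 0.2849 med [ 0.4042 -0.3027  0.2842] rect [ 405.5 -302.9] [ 2.1 15.6] 81.8
```

View pics/w5.png

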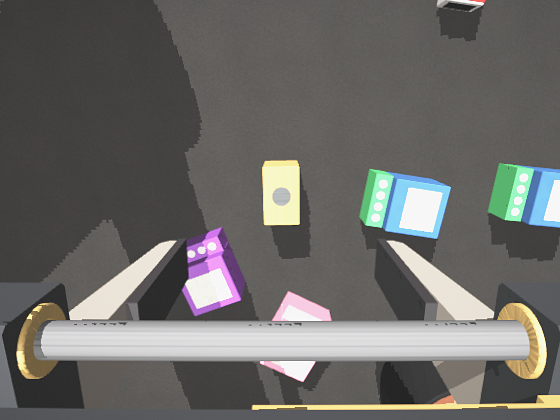

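```bash
cat > blk.py <<'E'
from h import *
import sys
# block top footprint near (x,y): python3 blk.py tag x y zlo zhi [rad]
def blk(x,y,zl,zh,rad=0.045,cam="wrist",tag=None):
    pic,P=cloud(cam)
    if tag: cv2.imwrite(f"pics/{tag}.png",pic[:,:,::-1])
    m=(P[...,2]>zl)&(P[...,2]<zh)&(np.hypot(P[...,0]-x,P[...,1]-y)<rad)
    for c,a,Q in blobs(m,P,40):
        r=cv2.minAreaRect(Q[:,:2].astype(np.float32)*1000); print(c.round(),a,"z",np.median(Q[:,2]).round(4),"ctr",np.round(r[0],1),"size",np.round(r[1],1),"ang",round(r[2],1))
if __name__=="__main__":
    a=sys.argv; blk(*map(float,a[2:]),tag=a[1])
E
python3 blk.py w5b 0.40 -0.32 0.036 0.046; python3 plan.py
```

```text
[279. 197.] 2142 z 0.0406 ctr [ 396.6 -315.9] size [49.9 29.7] ang 85.6
at [ 0.4007 -0.3176  0.1781] yawy -4.8 t 8.75 f [ 0.  -0.9 -0.2] gap 92.1
```

```bash
python3 plan.py 0.3966,-0.3159,0.06,-4.4,3 0.3966,-0.3159,0.016,-4.4,2
```

```text
at [ 0.4007 -0.3176  0.1781] yawy -4.8 t 8.75 f [ 0.  -0.9 -0.2] gap 92.1
[0.005,-0.018,0.525,0,-0.001,-0.005, 0.005,-0.018,0.525,0,-0.001,-0.005, 0.006,-0.018,0.525,0,-0.001,-0.005, 0,0,0.293,-0.001,0,0, 0,0,0.293,-0.001,0,0]
```

>>> carry_out --moves '[0.005,-0.018,0.525,0,0,-0.005,0.005,-0.018,0.525,0,0,-0.005,0.006,-0.018,0.525,0,0,-0.005,0,0,0.293,0,0,0,0,0,0.293,0,0,0]' --claw 0.2

```text
clock: 9.25
tool_pos: [0.3979, -0.3145, 0.0155]
eef_rot: [[0.072, 0.997, -0.0], [0.997, -0.072, 0.001], [0.001, -0.0, -1.0]]
force: [0.0, -0.8, -0.1]
finger_gap: 0.609
```

>>> carry_out --moves '[0,0,0,0,0,0,0,0,0,0,0,0,0,0,0,0,0,0,0,0,0,0,0,0,0,0,0,0,0,0]' --claw -0.7 --grip_force 40

```text
clock: 9.75
tool_pos: [0.3981, -0.3174, 0.0185]
eef_rot: [[0.075, 0.997, 0.002], [0.997, -0.075, -0.002], [-0.001, 0.002, -1.0]]
force: [1.5, 2.5, 7.1]
finger_gap: 0.324
```

```bash
python3 plan.py 0.3966,-0.3159,0.08,-4.4,3 0.5594,-0.1486,0.09,-12.7,7
```

```text
at [ 0.3981 -0.3174  0.0185] yawy -4.3 t 9.75 f [1.5 2.5 7.1] gap 29.8
[0.006,-0.006,-0.274,0.002,0.001,0.001, 0.006,-0.007,-0.273,0.002,0.001,0.001, 0.006,-0.007,-0.273,0.002,0.001,0.001, 0.341,0.285,-0.019,0,0,0.041, 0.347,0.278,-0.019,0,0,0.041]
[0.353,0.271,-0.019,0,0,0.041, 0.358,0.263,-0.019,0,0,0.041, 0.364,0.256,-0.019,0,0,0.041, 0.369,0.248,-0.019,0,0,0.041, 0.374,0.241,-0.019,0,0,0.041]
```

```bash
python3 - <<'E'
from h import *
for i in range(5):
    s=telemetry.read_state(); print(s["clock"],s["tool_pos"].round(4),s["force"].round(1),s["finger_gap"].__round__(3)); eyes.read_camera("wrist")
E
python3 plan.py 0.3966,-0.3159,0.08,-4.4,3 0.5594,-0.1486,0.09,-12.7,7
```

```text
9.75 [ 0.3981 -0.3174  0.0185] [1.5 2.5 7.1] 0.324
9.8 [ 0.3981 -0.3174  0.0185] [1.4 3.5 6.6] 0.322
9.85 [ 0.398  -0.3174  0.0185] [1.3 2.4 6.4] 0.322
9.9 [ 0.3981 -0.3175  0.0185] [1.1 3.  6.7] 0.322
9.95 [ 0.3981 -0.3175  0.0185] [1.8 3.7 6.2] 0.326
at [ 0.398  -0.3175  0.0185] yawy -4.3 t 10.0 f [1.7 3.2 6.6] gap 29.6
[0.006,-0.006,-0.273,0.002,0.001,0.001, 0.006,-0.006,-0.273,0.002,0.001,0.001, 0.006,-0.007,-0.273,0.002,0.001,0.001, 0.342,0.285,-0.019,0,0,0.041, 0.347,0.278,-0.019,0,0,0.041]
[0.353,0.27,-0.019,0,0,0.041, 0.358,0.263,-0.019,0,0,0.041, 0.364,0.256,-0.019,0,0,0.041, 0.369,0.248,-0.019,0,0,0.041, 0.374,0.241,-0.019,0,0,0.041]
```

>>> carry_out --moves '[0.006,-0.006,-0.273,0,0,0,0.006,-0.006,-0.273,0,0,0,0.006,-0.007,-0.273,0,0,0,0,0,0,0,0,0]'

```text
clock: 10.4
tool_pos: [0.3965, -0.3168, 0.0806]
eef_rot: [[0.075, 0.997, 0.003], [0.997, -0.075, -0.004], [-0.004, 0.003, -1.0]]
force: [0.2, -1.8, -4.6]
finger_gap: 0.323
```

```bash
python3 plan.py 0.5594,-0.1486,0.09,-12.7,7
```

```text
at [ 0.3965 -0.3168  0.0806] yawy -4.3 t 10.4 f [ 0.2 -1.8 -4.6] gap 29.7
[0.343,0.285,-0.018,0.001,0.001,0.042, 0.349,0.278,-0.018,0.001,0.001,0.042, 0.354,0.271,-0.018,0.001,0.001,0.042, 0.36,0.263,-0.018,0.001,0.001,0.042, 0.366,0.256,-0.018,0.001,0.001,0.042]
[0.371,0.248,-0.018,0.001,0.001,0.042, 0.376,0.24,-0.018,0.001,0.001,0.042]
```

>>> carry_out --moves '[0.343,0.285,-0.018,0,0,0.042,0.349,0.278,-0.018,0,0,0.042,0.354,0.271,-0.018,0,0,0.042,0.36,0.263,-0.018,0,0,0.042,0.366,0.256,-0.018,0,0,0.042]'

```text
clock: 10.9
tool_pos: [0.5115, -0.1935, 0.0831]
eef_rot: [[0.18, 0.984, -0.002], [0.984, -0.18, 0.001], [0.001, -0.003, -1.0]]
force: [0.3, -0.2, -4.1]
finger_gap: 0.323
```

>>> carry_out --moves '[0.371,0.248,-0.018,0,0,0.042,0.376,0.24,-0.018,0,0,0.042,0,0,0,0,0,0,0,0,0,0,0,0]'

```text
clock: 11.3
tool_pos: [0.5575, -0.1462, 0.0859]
eef_rot: [[0.219, 0.976, -0.003], [0.976, -0.219, 0.001], [0.0, -0.003, -1.0]]
force: [-0.4, -0.1, -4.3]
finger_gap: 0.323
```

```bash
python3 bar.py w6; python3 plan.py 0.5594,-0.1486,0.044,-12.7,3
```

```text
post [524.  76.] 2082 [731.2 -94.9] 44.7
red [287. 199.] 426 [ 563.  -130.2] [ 5.8 29.6] 77.27
white [286.  95.] 9738 [575.5 -73.1] [111.3  29.7] 77.68
at [ 0.5572 -0.1469  0.0861] yawy -12.7 t 11.35 f [ 0.  -0.5 -4.4] gap 29.8
[-0.005,0.012,0.187,-0.002,0,0, -0.005,0.012,0.187,-0.002,0,0, -0.005,0.012,0.187,-0.002,0,0]
```

View pics/w6.png

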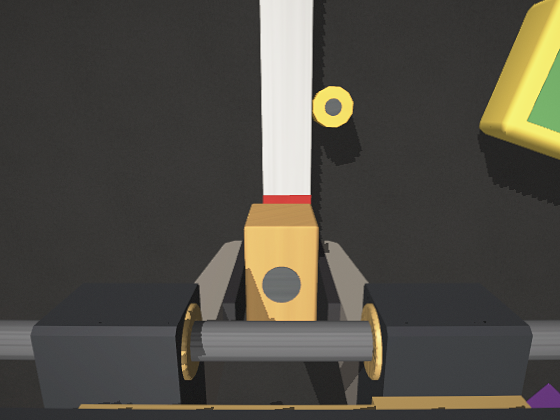

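>>> carry_out --moves '[-0.005,0.012,0.187,0,0,0,-0.005,0.012,0.187,0,0,0,-0.005,0.012,0.187,0,0,0,0,0,0,0,0,0]'

```text
clock: 11.75
tool_pos: [0.5581, -0.148, 0.042]
eef_rot: [[0.221, 0.975, -0.006], [0.975, -0.221, 0.003], [0.002, -0.006, -1.0]]
force: [-1.0, 0.8, -6.3]
finger_gap: 0.324
```

>>> carry_out --moves '[0,0,0.02,0,0,0,0,0,0.02,0,0,0]'

```text
clock: 11.95
tool_pos: [0.5612, -0.1491, 0.043]
eef_rot: [[0.22, 0.975, 0.001], [0.975, -0.22, -0.0], [-0.0, 0.001, -1.0]]
force: [0.6, 0.2, -4.6]
finger_gap: 0.319
```

>>> carry_out --moves '[0,0,0.013,0,0,0,0,0,0.013,0,0,0]'

```text
clock: 12.15
tool_pos: [0.5612, -0.1489, 0.0412]
eef_rot: [[0.22, 0.975, 0.001], [0.975, -0.22, -0.0], [-0.0, 0.001, -1.0]]
force: [-0.3, -0.2, -5.0]
finger_gap: 0.322
```

>>> carry_out --moves '[0,-0.02,0.013,0,0,0,0,0,0.013,0,0,0]'

```text
clock: 12.35
tool_pos: [0.5592, -0.1483, 0.0388]
eef_rot: [[0.22, 0.975, 0.0], [0.975, -0.22, -0.0], [-0.0, 0.0, -1.0]]
force: [-0.3, 0.3, -4.6]
finger_gap: 0.321
```

>>> carry_out --moves '[0,0,0.013,0,0,0]'

```text
clock: 12.45
tool_pos: [0.5593, -0.1483, 0.0385]
eef_rot: [[0.22, 0.975, -0.0], [0.975, -0.22, 0.0], [0.0, -0.0, -1.0]]
force: [-4.1, 3.1, 6.9]
finger_gap: 0.323
```

>>> carry_out --moves '[0,0,0,0,0,0,0,0,0,0,0,0,0,0,0,0,0,0,0,0,0,0,0,0]' --claw 0.1

```text
clock: 12.85
tool_pos: [0.5597, -0.1486, 0.0381]
eef_rot: [[0.22, 0.975, 0.001], [0.975, -0.22, -0.0], [-0.0, 0.001, -1.0]]
force: [-0.0, -0.1, -0.5]
finger_gap: 0.549
```

>>> carry_out --moves '[0,0,-0.3,0,0,0,0,0,-0.5,0,0,0,0,0,-0.5,0,0,0,0,0,-0.5,0,0,0]'

```text
clock: 13.25
tool_pos: [0.5592, -0.1484, 0.1742]
eef_rot: [[0.22, 0.975, 0.0], [0.975, -0.22, -0.0], [-0.0, 0.0, -1.0]]
force: [0.3, -0.5, 0.2]
finger_gap: 0.554
```

```bash
python3 blk.py w7 0.5594 -0.1486 0.055 0.066; python3 bar.py w7; python3 plan.py 0.51,0.326,0.20,-17
```

```text
[282. 203.] 2478 z 0.0606 ctr [ 558.5 -147. ] size [49.6 30.1] ang 77.4
post [444.  90.] 806 [740.6 -99.6] 51.4
post [309. 107.] 84 [601.1 -81.6] 12.3
white [275.  80.] 5793 [578.1 -60.1] [130.7  29.2] 77.66
  post in bar 0.0271 -0.016
at [ 0.563  -0.1501  0.1796] yawy -12.7 t 13.35 f [ 0.8 -0.2 -0.3] gap 50.5
[0.549,-0.189,-0.029,0.002,0,0.014, 0.547,-0.193,-0.028,0.002,0,0.014, 0.546,-0.197,-0.028,0.002,0,0.014, 0.545,-0.201,-0.028,0.002,0,0.014, 0.543,-0.205,-0.028,0.002,0,0.014]
[0.542,-0.209,-0.028,0.002,0,0.014, 0.54,-0.212,-0.027,0.002,0,0.014, 0.539,-0.216,-0.027,0.002,0,0.014, 0.537,-0.22,-0.027,0.002,0,0.014, 0.536,-0.224,-0.027,0.002,0,0.014]
[0.534,-0.228,-0.026,0.002,0,0.014]
```

View pics/w7.png

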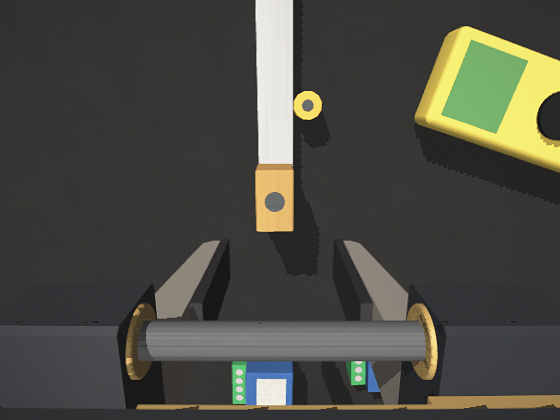

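>>> carry_out --moves '[0.549,-0.189,-0.029,0,0,0.014,0.547,-0.193,-0.028,0,0,0.014,0.546,-0.197,-0.028,0,0,0.014,0.545,-0.201,-0.028,0,0,0.014,0.543,-0.205,-0.028,0,0,0.014]'

```text
clock: 13.85
tool_pos: [0.5347, 0.0696, 0.1827]
eef_rot: [[0.255, 0.967, -0.001], [0.967, -0.255, 0.0], [-0.0, -0.001, -1.0]]
force: [0.5, 0.5, 0.2]
finger_gap: 0.55
```

>>> carry_out --moves '[0.542,-0.209,-0.028,0,0,0.014,0.54,-0.212,-0.027,0,0,0.014,0.539,-0.216,-0.027,0,0,0.014,0.537,-0.22,-0.027,0,0,0.014,0.536,-0.224,-0.027,0,0,0.014]'

```text
clock: 14.35
tool_pos: [0.5106, 0.286, 0.1929]
eef_rot: [[0.288, 0.958, -0.001], [0.958, -0.288, -0.0], [-0.0, -0.0, -1.0]]
force: [-0.0, 1.1, -0.1]
finger_gap: 0.548
```

>>> carry_out --moves '[0.534,-0.228,-0.026,0,0,0.014,0,0,0,0,0,0,0,0,0,0,0,0]'

```text
clock: 14.65
tool_pos: [0.506, 0.3279, 0.1946]
eef_rot: [[0.293, 0.956, -0.001], [0.956, -0.293, -0.001], [-0.001, -0.001, -1.0]]
force: [0.7, -0.3, 0.8]
finger_gap: 0.548
```

```bash
python3 blk.py w8 0.51 0.326 0.036 0.046 0.05; python3 plan.py
```

```text
[282. 196.] 1910 z 0.0406 ctr [504.5 326.1] size [49.6 29.6] ang 72.3
at [0.5063 0.327  0.1947] yawy -17.1 t 14.7 f [-0.6 -0.1 -0.5] gap 50.7
```

View pics/w8.png

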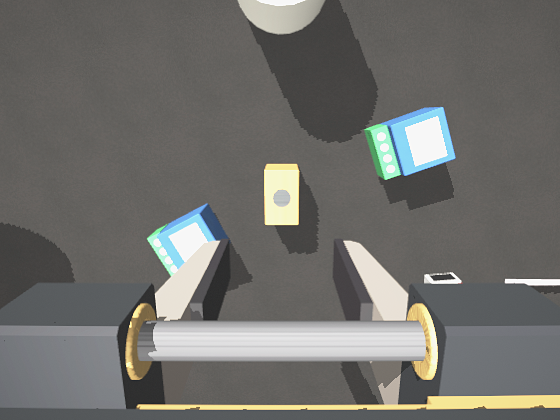

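```bash
python3 plan.py 0.5045,0.3261,0.06,-17.7,3 0.5045,0.3261,0.017,-17.7,2
```

```text
at [0.5063 0.327  0.1947] yawy -17.1 t 14.7 f [-0.6 -0.1 -0.5] gap 50.7
[-0.005,-0.006,0.599,0,0.001,0.007, -0.006,-0.006,0.599,0,0.001,0.007, -0.006,-0.006,0.599,0,0.001,0.007, 0,0,0.286,-0.001,0,0, 0,0,0.286,-0.001,0,0]
```

>>> carry_out --moves '[-0.005,-0.006,0.599,0,0,0.007,-0.006,-0.006,0.599,0,0,0.007,-0.006,-0.006,0.599,0,0,0.007,0,0,0.286,0,0,0,0,0,0.286,0,0,0]'

```text
clock: 15.2
tool_pos: [0.5043, 0.3245, 0.0156]
eef_rot: [[0.307, 0.952, -0.002], [0.952, -0.307, -0.001], [-0.002, -0.002, -1.0]]
force: [0.0, -0.4, 0.4]
finger_gap: 0.551
```

>>> carry_out --moves '[0,0,0,0,0,0,0,0,0,0,0,0,0,0,0,0,0,0,0,0,0,0,0,0,0,0,0,0,0,0]' --claw -0.7

```text
clock: 15.7
tool_pos: [0.5061, 0.3267, 0.0194]
eef_rot: [[0.304, 0.953, 0.003], [0.953, -0.304, 0.0], [0.001, 0.003, -1.0]]
force: [0.8, -3.3, 3.4]
finger_gap: 0.32
```

>>> carry_out --moves '[0,0,-0.3,0,0,0,0,0,-0.3,0,0,0,0,0,-0.35,0,0,0,0,0,0,0,0,0]'

```text
clock: 16.1
tool_pos: [0.5072, 0.3281, 0.0928]
eef_rot: [[0.304, 0.953, 0.007], [0.953, -0.304, 0.003], [0.005, 0.005, -1.0]]
force: [-0.2, 0.6, -4.2]
finger_gap: 0.322
```

```bash
python3 plan.py 0.6286,0.1638,0.095,-12.5,6
```

```text
at [0.5072 0.3281 0.0928] yawy -17.7 t 16.1 f [-0.2  0.6 -4.2] gap 29.7
[-0.266,0.368,-0.004,0.002,-0.002,-0.03, -0.271,0.364,-0.004,0.002,-0.002,-0.03, -0.277,0.36,-0.004,0.002,-0.002,-0.03, -0.282,0.356,-0.004,0.002,-0.002,-0.03, -0.287,0.352,-0.005,0.002,-0.002,-0.03]
[-0.292,0.347,-0.005,0.002,-0.002,-0.03]
```

>>> carry_out --moves '[-0.266,0.368,-0.004,0,0,-0.03,-0.271,0.364,-0.004,0,0,-0.03,-0.277,0.36,-0.004,0,0,-0.03,-0.282,0.356,-0.004,0,0,-0.03,-0.287,0.352,-0.005,0,0,-0.03]'

```text
clock: 16.6
tool_pos: [0.6053, 0.1887, 0.0882]
eef_rot: [[0.232, 0.973, -0.003], [0.973, -0.232, -0.0], [-0.001, -0.003, -1.0]]
force: [0.6, 0.3, -4.5]
finger_gap: 0.325
```

>>> carry_out --moves '[-0.292,0.347,-0.005,0,0,-0.03,0,0,0,0,0,0,0,0,0,0,0,0]'

```text
clock: 16.9
tool_pos: [0.6252, 0.162, 0.0889]
eef_rot: [[0.219, 0.976, -0.003], [0.976, -0.219, 0.0], [-0.0, -0.003, -1.0]]
force: [-0.1, -0.1, -4.8]
finger_gap: 0.318
```

```bash
python3 - <<'E'
from h import *
pic,P=cloud("wrist"); cv2.imwrite("pics/w9.png",pic[:,:,::-1])
E
python3 plan.py 0.6286,0.1638,0.046,-12.5,3
```

```text
at [0.6247 0.1628 0.0891] yawy -12.6 t 16.95 f [-0.8  0.9 -4.7] gap 29.8
[0.008,0.016,0.192,-0.002,0,-0.001, 0.008,0.016,0.192,-0.002,0,-0.001, 0.008,0.016,0.192,-0.002,0,-0.001]
```

View pics/w9.png

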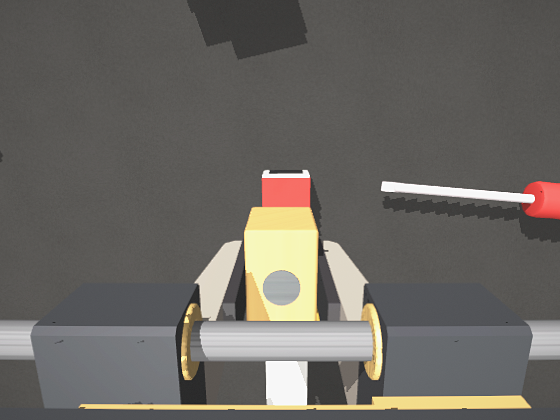

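>>> carry_out --moves '[0.008,0.012,0.192,0,0,0,0.008,0.012,0.192,0,0,0,0.008,0.01,0.192,0,0,0,0,0,0,0,0,0,0,0,0,0,0,0]'

```text
clock: 17.45
tool_pos: [0.6283, 0.1639, 0.0468]
eef_rot: [[0.217, 0.976, -0.002], [0.976, -0.217, -0.0], [-0.001, -0.002, -1.0]]
force: [-0.1, -0.1, -4.8]
finger_gap: 0.318
```

>>> carry_out --moves '[0,0,0.02,0,0,0,0,0,0.02,0,0,0]'

```text
clock: 17.65
tool_pos: [0.6299, 0.1638, 0.0458]
eef_rot: [[0.218, 0.976, 0.002], [0.976, -0.218, 0.0], [0.001, 0.002, -1.0]]
force: [0.1, -0.0, -4.5]
finger_gap: 0.323
```

>>> carry_out --moves '[0,-0.012,0.02,0,0,0,0,0,0.02,0,0,0,0,0,0.013,0,0,0]'

```text
clock: 17.95
tool_pos: [0.6282, 0.1639, 0.0408]
eef_rot: [[0.218, 0.976, -0.0], [0.976, -0.218, 0.0], [0.0, -0.0, -1.0]]
force: [-0.4, 0.0, -5.1]
finger_gap: 0.326
```

>>> carry_out --moves '[0,0,0.013,0,0,0,0,0,0.013,0,0,0]'

```text
clock: 18.15
tool_pos: [0.6283, 0.1638, 0.0394]
eef_rot: [[0.218, 0.976, -0.0], [0.976, -0.218, -0.0], [-0.0, -0.0, -1.0]]
force: [-3.1, -1.7, 3.5]
finger_gap: 0.322
```

Contact. Release and rise.

>>> carry_out --moves '[0,0,0,0,0,0,0,0,0,0,0,0,0,0,0,0,0,0,0,0,0,0,0,0]' --claw 0.1

```text
clock: 18.55
tool_pos: [0.6287, 0.1639, 0.0394]
eef_rot: [[0.218, 0.976, 0.001], [0.976, -0.218, 0.0], [0.0, 0.001, -1.0]]
force: [-0.5, -1.3, -0.4]
finger_gap: 0.548
```

>>> carry_out --moves '[0,0,-0.3,0,0,0,0,0,-0.6,0,0,0,0,0,-0.6,0,0,0,0,0,-0.6,0,0,0,0,0,-0.6,0,0,0]' --claw 1

```text
clock: 19.05
tool_pos: [0.6281, 0.1639, 0.2435]
eef_rot: [[0.218, 0.976, 0.001], [0.976, -0.218, 0.0], [0.0, 0.001, -1.0]]
force: [0.7, -0.2, 0.4]
finger_gap: 0.962
```

>>> carry_out --moves '[-0.6,0,0,0,0,0,-0.5,0,0,0,0,0,0,0,0,0,0,0,0,0,0,0,0,0]'

```text
clock: 19.45
tool_pos: [0.6103, 0.083, 0.2416]
eef_rot: [[0.219, 0.976, 0.0], [0.976, -0.219, 0.001], [0.001, 0.0, -1.0]]
force: [-0.1, 0.5, -0.3]
finger_gap: 0.995
```

```bash
python3 blk.py w10 0.6286 0.1638 0.055 0.066; python3 bar.py w10; python3 plan.py
```

```text
[281.  98.] 1943 z 0.0607 ctr [627.3 163. ] size [49.3 29.7] ang 77.0
post [282. 362.] 73 [ 563.8 -122.6] 14.1
white [282. 222.] 5289 [598.4  31.1] [216.4  29.9] 77.7
  post in bar -0.0011 -0.1575
at [0.6103 0.0842 0.2413] yawy -12.5 t 19.55 f [0.5 0.6 0.2] gap 92.3
```

View pics/w10.png

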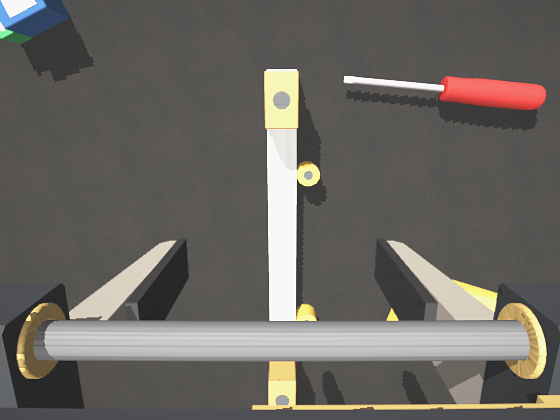

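```bash
python3 plan.py 0.63,0.335,0.20,-92
```

```text
at [0.6103 0.0842 0.2413] yawy -12.5 t 19.55 f [0.5 0.6 0.2] gap 92.3
[0.332,-0.047,0.055,0,0,0.277, 0.322,-0.092,0.055,0,0,0.277, 0.307,-0.136,0.055,0,0,0.277, 0.285,-0.177,0.055,0,0,0.277, 0.258,-0.215,0.055,0,0,0.277]
[0.226,-0.248,0.055,0,0,0.277, 0.189,-0.277,0.055,0,0,0.277, 0.149,-0.3,0.055,0,0,0.277, 0.106,-0.318,0.055,0,0,0.277, 0.061,-0.33,0.055,0,0,0.277]
```

>>> carry_out --moves '[0.332,-0.047,0.055,0,0,0.277,0.322,-0.092,0.055,0,0,0.277,0.307,-0.136,0.055,0,0,0.277,0.285,-0.177,0.055,0,0,0.277,0.258,-0.215,0.055,0,0,0.277]'

```text
clock: 20.05
tool_pos: [0.62, 0.2113, 0.2203]
eef_rot: [[0.793, 0.609, -0.0], [0.609, -0.793, 0.0], [-0.0, -0.0, -1.0]]
force: [-0.1, 0.0, -0.3]
finger_gap: 1.003
```

>>> carry_out --moves '[0.226,-0.248,0.055,0,0,0.277,0.189,-0.277,0.055,0,0,0.277,0.149,-0.3,0.055,0,0,0.277,0.106,-0.318,0.055,0,0,0.277,0.061,-0.33,0.055,0,0,0.277]'

```text
clock: 20.55
tool_pos: [0.6295, 0.3367, 0.1995]
eef_rot: [[0.999, -0.038, -0.0], [-0.038, -0.999, 0.0], [-0.001, -0.0, -1.0]]
force: [-0.5, 0.8, -0.7]
finger_gap: 0.999
```

>>> carry_out --moves '[0,0,0,0,0,0,0,0,0,0,0,0]'

```text
clock: 20.75
tool_pos: [0.6295, 0.3351, 0.1995]
eef_rot: [[1.0, -0.029, -0.001], [-0.029, -1.0, -0.001], [-0.001, 0.001, -1.0]]
force: [0.9, -0.6, 0.6]
finger_gap: 1.0
```

```bash
cat > mod.py <<'E'
from h import *
import sys, plan
# module poses in view: case top (blue/white z~0.04) + green
def mods(cam="wrist",tag=None,zmin=0.035,zmax=0.047):
    pic,P=cloud(cam)
    if tag: cv2.imwrite(f"pics/{tag}.png",pic[:,:,::-1])
    m=masks(pic); out=[]
    top=(P[...,2]>zmin)&(P[...,2]<zmax)
    gr=[(c,Q[:,:2].mean(0)) for c,a,Q in blobs(m["green"]&(P[...,2]>0.02)&(P[...,2]<0.034),P,60)]
    bl=m["blue"]&top
    for c,a,Q in blobs(top,P,300):
        n,l=cv2.connectedComponents(top.astype(np.uint8),connectivity=8)
        r=cv2.minAreaRect(Q[:,:2].astype(np.float32)*1000)
        ctr=np.array(r[0])/1000
        if not (40<min(r[1]) and max(r[1])<52): 
            print("skip",c.round(),a,np.round(r[0]),np.round(r[1])); continue
        g=[q for cc,q in gr if np.linalg.norm(q-ctr)<0.045]
        nb=bl[max(0,int(c[1])-40):int(c[1])+40,max(0,int(c[0])-40):int(c[0])+40].sum()
        if not g or nb<100: print("noblue/green",c.round(),np.round(r[0])); continue
        d=ctr-min(g,key=lambda q:np.linalg.norm(q-ctr)); a0=np.degrees(np.arctan2(d[1],d[0]))
        a1=r[2]+90*np.round((a0-r[2])/90)
        o=ctr-0.007*np.array([np.cos(np.radians(a1)),np.sin(np.radians(a1))])
        print("module px",c.round(),"case ctr",ctr.round(4),"origin",o.round(4),"yaw",round(a1,1),"rough",round(a0,1),"size",np.round(r[1],1),"z",np.median(Q[:,2]).round(4))
        out.append((ctr,o,a1))
    return out
if __name__=="__main__":
    mods(tag=sys.argv[1], cam=sys.argv[2] if len(sys.argv)>2 else "wrist"); plan.plan([])
E
python3 mod.py w11
```

```text
noblue/green [280. 188.] [633. 337.]
skip [123. 240.] 326 [589. 487.] [54. 11.]
skip [ 77. 281.] 338 [553. 530.] [42.  8.]
skip [314. 390.] 1305 [418. 308.] [39. 45.]
at [0.6299 0.3343 0.1999] yawy -91.8 t 20.8 f [ 0.1 -0.5 -0.4] gap 92.0
```

View pics/w11.png

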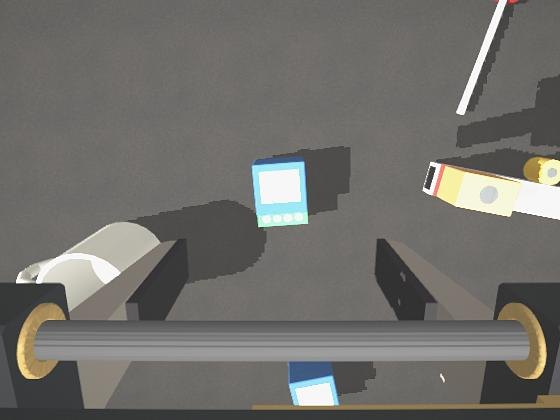

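```bash
sed -i 's/(H>95)&(H<122)&(S>110)/(H>93)\&(H<122)\&(S>75)/; s/(H>45)&(H<88)&(S>90)/(H>45)\&(H<89)\&(S>45)/' h.py; python3 mod.py w11; python3 - <<'E'
import cv2
h=cv2.cvtColor(cv2.imread("pics/w11.png"),cv2.COLOR_BGR2HSV)
print(h[212,290],h[218,260],h[190,258],h[160,280])
E
```

```text
module px [279. 188.] case ctr [0.6327 0.3366] origin [0.6257 0.3363] yaw 2.6 rough 3.0 size [46. 46.] z 0.0409
skip [123. 241.] 326 [589. 487.] [54. 12.]
skip [ 76. 281.] 350 [553. 530.] [42.  8.]
skip [314. 390.] 1295 [417. 308.] [39. 45.]
at [0.6302 0.3338 0.2002] yawy -91.8 t 20.85 f [ 0.5  0.3 -0.1] gap 92.1
[ 95  93 248] [ 80  60 247] [ 95  98 247] [108 126 128]
```

```bash
python3 plan.py 0.631,0.3365,0.05,-87.4,4 0.631,0.3365,0.014,-87.4,2
```

```text
at [0.6302 0.3338 0.2002] yawy -91.8 t 20.85 f [ 0.5  0.3 -0.1] gap 92.1
[0.002,-0.009,0.501,0,0,-0.039, 0.003,-0.009,0.501,0,0,-0.039, 0.003,-0.009,0.501,0,0,-0.039, 0.003,-0.009,0.501,0,0,-0.039, 0,-0.001,0.239,0,0,0.001]
[0,-0.001,0.239,0,0,0.001]
```

>>> carry_out --moves '[0.002,-0.009,0.501,0,0,-0.039,0.003,-0.009,0.501,0,0,-0.039,0.003,-0.009,0.501,0,0,-0.039,0.003,-0.009,0.501,0,0,-0.039,0,0,0.239,0,0,0]' --claw 0.5

```text
clock: 21.35
tool_pos: [0.6288, 0.335, 0.028]
eef_rot: [[0.999, 0.044, -0.006], [0.044, -0.999, -0.002], [-0.006, 0.002, -1.0]]
force: [-0.3, -0.6, -1.2]
finger_gap: 0.75
```

>>> carry_out --moves '[0,0,0.239,0,0,0,0,0,0,0,0,0,0,0,0,0,0,0]'

```text
clock: 21.65
tool_pos: [0.6321, 0.337, 0.0156]
eef_rot: [[0.999, 0.044, 0.002], [0.044, -0.999, 0.001], [0.002, -0.001, -1.0]]
force: [0.2, 0.6, 0.7]
finger_gap: 0.753
```

>>> carry_out --moves '[0,0,0,0,0,0,0,0,0,0,0,0,0,0,0,0,0,0,0,0,0,0,0,0,0,0,0,0,0,0]' --claw -0.5 --grip_force 30

```text
clock: 22.15
tool_pos: [0.6317, 0.337, 0.0153]
eef_rot: [[0.999, 0.044, 0.002], [0.044, -0.999, 0.0], [0.002, -0.0, -1.0]]
force: [-1.5, -1.2, 4.7]
finger_gap: 0.497
```

```bash
cat > bf.py <<'E'
# bar frame <-> world
import numpy as np,sys
C=np.array([0.5933,0.0077]); a=np.radians(-12.5)
ex=np.array([np.cos(a),np.sin(a)]); ey=np.array([-np.sin(a),np.cos(a)])
def w(bx,by): return C+ex*bx+ey*by
def b(p): d=np.array(p)-C; return d@ex, d@ey
if __name__=="__main__":
    for by in (108,36,-36,-108): print(by,"at40",w(-.040,by/1e3).round(4),"at55",w(-.055,by/1e3).round(4))
E
python3 bf.py; python3 plan.py
```

```text
108 at40 [0.5776 0.1218] at55 [0.563 0.125]
36 at40 [0.562  0.0515] at55 [0.5474 0.0548]
-36 at40 [ 0.5465 -0.0188] at55 [ 0.5318 -0.0155]
-108 at40 [ 0.5309 -0.0891] at55 [ 0.5162 -0.0858]
at [0.6317 0.337  0.0153] yawy -87.5 t 22.15 f [-1.5 -1.2  4.7] gap 45.7
```

```bash
python3 plan.py 0.6317,0.337,0.10,-87.5,2 0.563,0.125,0.10,-102.5,6 0.563,0.125,0.03,-102.5,2
```

```text
at [0.6317 0.337  0.0153] yawy -87.5 t 22.15 f [-1.5 -1.2  4.7] gap 45.7
[0.001,0,-0.565,0,-0.002,0.001, 0,0,-0.565,0,-0.002,0.001, -0.173,0.464,0,0,0,0.087, -0.153,0.471,0,0,0,0.087, -0.132,0.477,0,0,0,0.087]
[-0.111,0.483,0,0,0,0.087, -0.09,0.487,0,0,0,0.087, -0.069,0.49,0,0,0,0.087, 0.001,0,0.466,0,0,0.001, 0.001,0,0.466,0,0,0.001]
```

>>> carry_out --moves '[0,0,-0.565,0,0,0,0,0,-0.565,0,0,0,-0.173,0.464,0,0,0,0.087,-0.153,0.471,0,0,0,0.087,-0.132,0.477,0,0,0,0.087]'

```text
clock: 22.65
tool_pos: [0.5957, 0.2299, 0.0984]
eef_rot: [[0.996, -0.087, -0.001], [-0.087, -0.996, -0.0], [-0.001, 0.0, -1.0]]
force: [-0.8, -1.0, -1.6]
finger_gap: 0.501
```

>>> carry_out --moves '[-0.111,0.483,0,0,0,0.087,-0.09,0.487,0,0,0,0.087,-0.069,0.49,0,0,0,0.087,0,0,0,0,0,0]'

```text
clock: 23.05
tool_pos: [0.5606, 0.1215, 0.0978]
eef_rot: [[0.976, -0.219, -0.003], [-0.219, -0.976, -0.001], [-0.003, 0.002, -1.0]]
force: [0.7, 1.0, -1.5]
finger_gap: 0.499
```

```bash
python3 plan.py 0.563,0.125,0.03,-102.5,2;  python3 - <<'E'
from h import *
pic,P=cloud("wrist"); cv2.imwrite("pics/w12.png",pic[:,:,::-1])
E
```

```text
at [0.5606 0.1215 0.0978] yawy -102.7 t 23.05 f [ 0.7  1.  -1.5] gap 45.9
[0.012,-0.027,0.452,0.002,0.003,-0.003, 0.011,-0.027,0.452,0.002,0.003,-0.003]
```

View pics/w12.png

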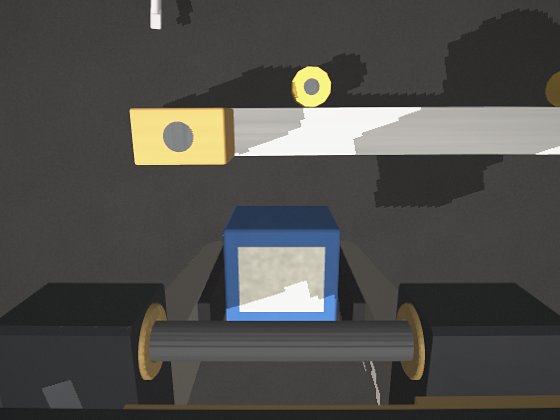

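>>> carry_out --moves '[0.012,-0.027,0.452,0,0,0,0.011,-0.027,0.452,0,0,0,0,0,0.1,0,0,0,0,0,0,0,0,0]'

```text
clock: 23.5
tool_pos: [0.5636, 0.1292, 0.022]
eef_rot: [[0.977, -0.214, -0.004], [-0.214, -0.977, 0.0], [-0.004, 0.001, -1.0]]
force: [-0.2, 0.3, -1.4]
finger_gap: 0.498
```

```bash
cat > q.py <<'E'
import plan,bf
from rig import telemetry
plan.plan([]); s=telemetry.read_state(); print("bar frame mm",[round(1000*v,1) for v in bf.b(s["tool_pos"][:2])])
E
python3 q.py
```

```text
at [0.5636 0.1292 0.022 ] yawy -102.3 t 23.5 f [-0.2  0.3 -1.4] gap 45.8
bar frame mm [np.float64(-55.3), np.float64(112.2)]
```

>>> carry_out --moves '[0,0.028,0.03,0,0,0,0,0.028,0.03,0,0,0,0,0,0.02,0,0,0,0,0,0,0,0,0]'

```text
clock: 23.9
tool_pos: [0.5645, 0.1242, 0.0181]
eef_rot: [[0.977, -0.215, 0.001], [-0.215, -0.977, 0.0], [0.001, -0.0, -1.0]]
force: [-0.2, 0.0, -1.2]
finger_gap: 0.497
```

```bash
python3 q.py
```

```text
at [0.5645 0.1242 0.0181] yawy -102.4 t 23.9 f [-0.2  0.  -1.2] gap 45.7
bar frame mm [np.float64(-53.3), np.float64(107.5)]
```

>>> carry_out --moves '[0,0,0.02,0,0,0,0.05,0,0.01,0,0,0,0.05,0,0,0,0,0,0.05,0,0,0,0,0]'

```text
clock: 24.3
tool_pos: [0.5756, 0.1218, 0.0153]
eef_rot: [[0.977, -0.215, 0.0], [-0.215, -0.977, -0.0], [0.0, -0.0, -1.0]]
force: [-0.6, 0.0, -1.3]
finger_gap: 0.499
```

>>> carry_out --moves '[0,0,0,0,0,0,0,0,0,0,0,0]'

```text
clock: 24.5
tool_pos: [0.5754, 0.1218, 0.0153]
eef_rot: [[0.977, -0.215, 0.0], [-0.215, -0.977, -0.0], [0.0, -0.0, -1.0]]
force: [-0.2, 0.5, -1.6]
finger_gap: 0.502
```

```bash
python3 q.py
```

```text
at [0.5754 0.1218 0.0153] yawy -102.4 t 24.5 f [-0.2  0.5 -1.6] gap 46.2
bar frame mm [np.float64(-42.2), np.float64(107.5)]
```

>>> carry_out --moves '[0.013,0,0.007,0,0,0,0.013,0,0,0,0,0]'

```text
clock: 24.7
tool_pos: [0.5768, 0.1216, 0.0153]
eef_rot: [[0.977, -0.215, -0.001], [-0.215, -0.977, 0.0], [-0.001, -0.0, -1.0]]
force: [-3.7, -0.0, 5.4]
finger_gap: 0.497
```

>>> carry_out --moves '[0.01,0,0.005,0,0,0,0,0,0,0,0,0]'

```text
clock: 24.9
tool_pos: [0.5777, 0.1215, 0.0152]
eef_rot: [[0.977, -0.215, -0.0], [-0.215, -0.977, 0.0], [-0.0, -0.0, -1.0]]
force: [-5.6, -0.2, 7.2]
finger_gap: 0.497
```

>>> carry_out --moves '[0.01,0,0,0,0,0,0,0,0,0,0,0]'

```text
clock: 25.1
tool_pos: [0.5782, 0.1215, 0.0152]
eef_rot: [[0.977, -0.215, -0.001], [-0.215, -0.977, 0.0], [-0.001, -0.0, -1.0]]
force: [-5.4, 0.6, 9.1]
finger_gap: 0.5
```

>>> carry_out --moves '[0.01,0,-0.004,0,0,0,0,0,0,0,0,0]'

```text
clock: 25.3
tool_pos: [0.5782, 0.1214, 0.0153]
eef_rot: [[0.977, -0.215, -0.003], [-0.215, -0.977, 0.0], [-0.003, 0.0, -1.0]]
force: [-6.0, 0.8, 7.7]
finger_gap: 0.496
```

>>> carry_out --moves '[0.01,0,0,0,0,0,0,0,0,0,0,0]'

```text
clock: 25.5
tool_pos: [0.5782, 0.1214, 0.0153]
eef_rot: [[0.977, -0.215, -0.004], [-0.215, -0.977, 0.001], [-0.004, 0.0, -1.0]]
force: [-9.4, 0.6, 10.6]
finger_gap: 0.5
```

```bash
python3 q.py;  python3 - <<'E'
from h import *
pic,P=cloud("wrist"); cv2.imwrite("pics/w13.png",pic[:,:,::-1])
E
```

```text
at [0.5782 0.1214 0.0153] yawy -102.4 t 25.5 f [-9.4  0.6 10.6] gap 46.0
bar frame mm [np.float64(-39.3), np.float64(107.8)]
```

View pics/w13.png

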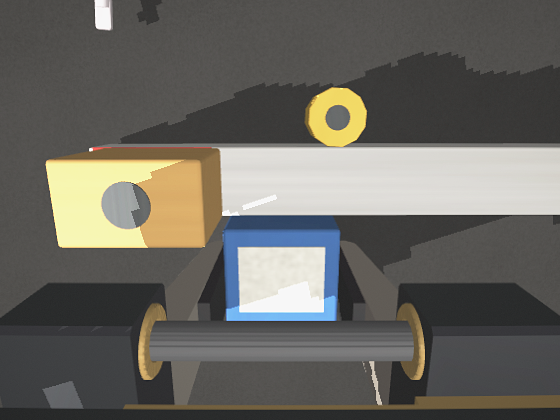

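>>> carry_out --moves '[0,0,0,0,0,0,0,0,0,0,0,0,0,0,0,0,0,0]' --claw 0.24

```text
clock: 25.85
tool_pos: [0.5801, 0.1207, 0.0146]
eef_rot: [[0.977, -0.215, 0.0], [-0.215, -0.977, -0.0], [0.0, -0.0, -1.0]]
force: [0.4, -0.4, -0.6]
finger_gap: 0.622
```

>>> carry_out --moves '[0,0,-0.3,0,0,0,0,0,-0.6,0,0,0,0,0,-0.6,0,0,0,0,0,-0.6,0,0,0,0,0,-0.3,0,0,0]'

```text
clock: 26.35
tool_pos: [0.5821, 0.1207, 0.1996]
eef_rot: [[0.977, -0.215, 0.007], [-0.215, -0.977, 0.0], [0.007, -0.002, -1.0]]
force: [1.1, -0.2, 0.7]
finger_gap: 0.62
```

```bash
python3 mod.py w14; python3 plan.py 0.41,0.30,0.2,-82; python3 - <<'E'
from mod import *
import bf
E
```

```text
module px [282. 196.] case ctr [0.5791 0.1214] origin [0.5723 0.123 ] yaw -12.8 rough -12.1 size [46.  45.9] z 0.0409
at [0.5836 0.1208 0.2024] yawy -102.4 t 26.4 f [1.5 0.1 2.7] gap 57.1
at [0.5836 0.1208 0.2024] yawy -102.4 t 26.4 f [1.5 0.1 2.7] gap 57.1
[-0.462,-0.306,0.001,0,-0.004,-0.119, -0.443,-0.333,0.002,0,-0.004,-0.119, -0.423,-0.359,0.003,0,-0.004,-0.119, -0.401,-0.383,0.003,0,-0.004,-0.119, -0.377,-0.406,0.004,0,-0.004,-0.119]
[-0.352,-0.428,0.005,0,-0.004,-0.119]
```

View pics/w14.png

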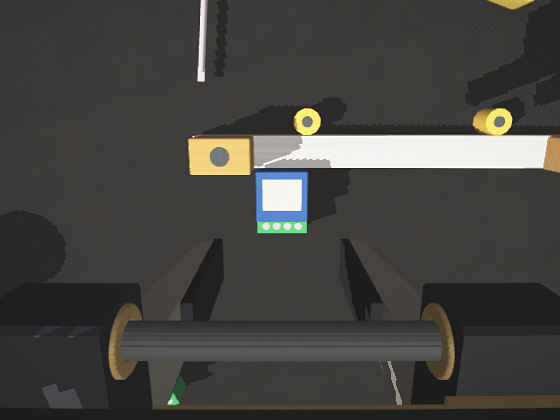

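>>> carry_out --moves '[-0.462,-0.306,0,0,0,-0.119,-0.443,-0.333,0,0,0,-0.119,-0.423,-0.359,0,0,0,-0.119,-0.401,-0.383,0,0,0,-0.119,-0.377,-0.406,0,0,0,-0.119]' --claw 0.5

```text
clock: 26.9
tool_pos: [0.4338, 0.2709, 0.1938]
eef_rot: [[0.997, 0.083, -0.001], [0.083, -0.997, -0.0], [-0.001, 0.0, -1.0]]
force: [0.3, 0.7, 0.7]
finger_gap: 0.749
```

>>> carry_out --moves '[-0.352,-0.428,0,0,0,-0.119,0,0,0,0,0,0,0,0,0,0,0,0]'

```text
clock: 27.2
tool_pos: [0.406, 0.3001, 0.194]
eef_rot: [[0.99, 0.141, -0.0], [0.141, -0.99, -0.001], [-0.0, 0.001, -1.0]]
force: [0.9, -0.5, 0.4]
finger_gap: 0.745
```

```bash
python3 mod.py w15
```

```text
skip [81. 15.] 355 [524. 480.] [ 8. 46.]
skip [532.  22.] 2511 [574. 123.] [47. 37.]
module px [275. 184.] case ctr [0.4122 0.3071] origin [0.4053 0.3058] yaw 10.7 rough 9.7 size [46.1 46. ] z 0.0409
at [0.4066 0.2996 0.1941] yawy -82.0 t 27.25 f [ 0.1  0.4 -0.4] gap 69.0
```

View pics/w15.png

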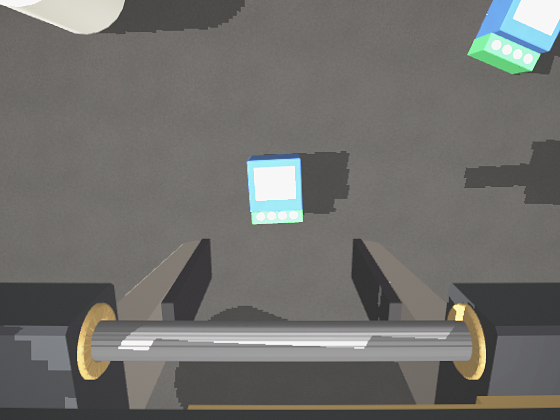

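```bash
python3 plan.py 0.4112,0.3069,0.05,-79.3,4 0.4112,0.3069,0.0155,-79.3,1
```

```text
at [0.4066 0.2996 0.1941] yawy -82.0 t 27.25 f [ 0.1  0.4 -0.4] gap 69.0
[0.019,-0.022,0.48,0,0,-0.023, 0.019,-0.022,0.48,0,0,-0.023, 0.019,-0.022,0.48,0,0,-0.023, 0.019,-0.022,0.48,0,0,-0.023, 0,0,0.462,0.001,0,-0.002]
```

>>> carry_out --moves '[0.019,-0.022,0.48,0,0,-0.023,0.019,-0.022,0.48,0,0,-0.023,0.019,-0.022,0.48,0,0,-0.023,0.019,-0.022,0.48,0,0,-0.023,0,0,0.46,0,0,-0.002]'

```text
clock: 27.75
tool_pos: [0.4122, 0.3062, 0.0144]
eef_rot: [[0.983, 0.184, 0.0], [0.184, -0.983, -0.0], [0.0, 0.0, -1.0]]
force: [0.4, -0.4, 0.5]
finger_gap: 0.75
```

>>> carry_out --moves '[0,0,0,0,0,0,0,0,0,0,0,0]'

```text
clock: 27.95
tool_pos: [0.4116, 0.3065, 0.0162]
eef_rot: [[0.983, 0.184, -0.001], [0.184, -0.983, -0.001], [-0.001, 0.0, -1.0]]
force: [0.2, -0.6, 1.0]
finger_gap: 0.752
```

>>> carry_out --moves '[0,0,0,0,0,0,0,0,0,0,0,0,0,0,0,0,0,0,0,0,0,0,0,0,0,0,0,0,0,0]' --claw -0.5

```text
clock: 28.45
tool_pos: [0.4122, 0.3078, 0.0176]
eef_rot: [[0.982, 0.186, 0.003], [0.186, -0.982, 0.001], [0.003, -0.0, -1.0]]
force: [-0.5, -0.9, 7.1]
finger_gap: 0.499
```

```bash
python3 - <<'E'
import bf; print(bf.w(-.06,.036))
E
python3 plan.py 0.4112,0.3069,0.09,-79.3,2 0.5425,0.0559,0.09,-102.5,7 
```

```text
[0.54251407 0.05583303]
at [0.4122 0.3078 0.0176] yawy -79.3 t 28.45 f [-0.5 -0.9  7.1] gap 45.9
[-0.006,0.004,-0.482,0,-0.003,0.001, -0.007,0.004,-0.482,0,-0.003,0.001, 0.157,0.516,0,0,0,0.116, 0.187,0.506,0,0,0,0.116, 0.216,0.495,0,0,0,0.116]
[0.244,0.481,0,0,0,0.116, 0.272,0.466,0,0,0,0.116, 0.298,0.45,0,0,0,0.116, 0.324,0.432,0,0,0,0.116]
```

>>> carry_out --moves '[0,0,-0.482,0,0,0,0,0,-0.482,0,0,0,0.157,0.516,0,0,0,0.116,0.187,0.506,0,0,0,0.116,0.216,0.495,0,0,0,0.116]'

```text
clock: 28.95
tool_pos: [0.4677, 0.199, 0.0889]
eef_rot: [[1.0, 0.012, 0.001], [0.012, -1.0, 0.0], [0.001, -0.0, -1.0]]
force: [0.7, -0.2, -1.0]
finger_gap: 0.503
```

>>> carry_out --moves '[0.244,0.481,0,0,0,0.116,0.272,0.466,0,0,0,0.116,0.298,0.45,0,0,0,0.116,0.324,0.432,0,0,0,0.116,0,0,0,0,0,0]'

```text
clock: 29.45
tool_pos: [0.5447, 0.0525, 0.089]
eef_rot: [[0.975, -0.222, 0.002], [-0.222, -0.975, -0.001], [0.003, 0.001, -1.0]]
force: [0.1, 0.2, -1.7]
finger_gap: 0.498
```

>>> carry_out --moves '[0,0,0,0,0,0]'

```text
clock: 29.55
tool_pos: [0.5424, 0.0561, 0.0883]
eef_rot: [[0.976, -0.218, -0.001], [-0.218, -0.976, 0.001], [-0.001, -0.0, -1.0]]
force: [-0.7, 0.2, -1.8]
finger_gap: 0.498
```

```bash
python3 q.py; python3 plan.py 0.5425,0.0559,0.026,-102.5,3;  python3 - <<'E'
from h import *
pic,P=cloud("wrist"); cv2.imwrite("pics/w16.png",pic[:,:,::-1])
E
```

```text
at [0.5424 0.0561 0.0883] yawy -102.6 t 29.55 f [-0.7  0.2 -1.8] gap 45.8
bar frame mm [np.float64(-60.2), np.float64(36.2)]
at [0.5424 0.0561 0.0883] yawy -102.6 t 29.55 f [-0.7  0.2 -1.8] gap 45.8
[0.001,0.001,0.277,0,0,-0.001, 0.001,0.001,0.277,0,0,-0.001, 0.001,0.001,0.277,0,0,-0.001]
```

View pics/w16.png

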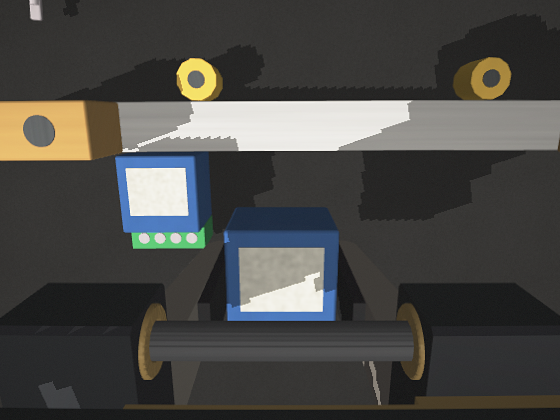

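>>> carry_out --moves '[0,0,0.28,0,0,0,0,0,0.28,0,0,0,0,0,0.28,0,0,0,0,0,0.06,0,0,0,0,0,0,0,0,0]'

```text
clock: 30.1
tool_pos: [0.5412, 0.0576, 0.0203]
eef_rot: [[0.977, -0.215, -0.002], [-0.215, -0.977, 0.0], [-0.002, 0.0, -1.0]]
force: [1.4, 0.1, -1.2]
finger_gap: 0.498
```

>>> carry_out --moves '[0,0,0,0,0,0]'

```text
clock: 30.2
tool_pos: [0.5431, 0.057, 0.022]
eef_rot: [[0.976, -0.216, 0.002], [-0.216, -0.976, -0.0], [0.002, -0.0, -1.0]]
force: [-0.9, 0.1, -0.9]
finger_gap: 0.498
```

```bash
python3 q.py
```

```text
at [0.5431 0.057  0.022 ] yawy -102.5 t 30.2 f [-0.9  0.1 -0.9] gap 45.8
bar frame mm [np.float64(-59.7), np.float64(37.2)]
```

>>> carry_out --moves '[0,0.015,0.025,0,0,0,0,0,0.025,0,0,0,0,0,0,0,0,0,0,0,0,0,0,0]'

```text
clock: 30.6
tool_pos: [0.5428, 0.0552, 0.0177]
eef_rot: [[0.976, -0.217, 0.001], [-0.217, -0.976, -0.0], [0.001, -0.0, -1.0]]
force: [0.4, 0.6, 0.7]
finger_gap: 0.496
```

>>> carry_out --moves '[0.06,0,0,0,0,0,0.06,0,0,0,0,0,0.06,0,0,0,0,0,0.05,0,0,0,0,0,0,0,0,0,0,0]'

```text
clock: 31.1
tool_pos: [0.5601, 0.0514, 0.0177]
eef_rot: [[0.976, -0.217, 0.001], [-0.217, -0.976, -0.0], [0.001, -0.0, -1.0]]
force: [0.3, 0.3, 3.3]
finger_gap: 0.5
```

```bash
python3 q.py
```

```text
at [0.5601 0.0514 0.0177] yawy -102.5 t 31.1 f [0.3 0.3 3.3] gap 46.0
bar frame mm [np.float64(-41.9), np.float64(35.5)]
```

Remaining ~3.5 mm.

>>> carry_out --moves '[0.015,0,0,0,0,0,0.015,0,0,0,0,0,0,0,0,0,0,0]'

```text
clock: 31.4
tool_pos: [0.5612, 0.0512, 0.0177]
eef_rot: [[0.976, -0.217, -0.001], [-0.217, -0.976, 0.0], [-0.001, 0.0, -1.0]]
force: [-4.9, 0.9, 7.6]
finger_gap: 0.503
```

>>> carry_out --moves '[0.01,0,0,0,0,0,0,0,0,0,0,0]'

```text
clock: 31.6
tool_pos: [0.5618, 0.0511, 0.0177]
eef_rot: [[0.976, -0.217, -0.001], [-0.217, -0.976, 0.0], [-0.001, -0.0, -1.0]]
force: [-5.1, 1.1, 7.2]
finger_gap: 0.497
```

>>> carry_out --moves '[0.01,0,0,0,0,0,0,0,0,0,0,0]'

```text
clock: 31.8
tool_pos: [0.5626, 0.0509, 0.0177]
eef_rot: [[0.976, -0.217, -0.001], [-0.217, -0.976, 0.0], [-0.001, -0.0, -1.0]]
force: [-3.9, 0.4, 7.5]
finger_gap: 0.502
```

>>> carry_out --moves '[0.01,0,0,0,0,0,0,0,0,0,0,0]'

```text
clock: 32.0
tool_pos: [0.5633, 0.0508, 0.0177]
eef_rot: [[0.976, -0.217, -0.001], [-0.217, -0.976, 0.0], [-0.001, -0.0, -1.0]]
force: [-4.1, 1.2, 7.2]
finger_gap: 0.5
```

```bash
python3 q.py
```

```text
at [0.5633 0.0508 0.0177] yawy -102.5 t 32.0 f [-4.1  1.2  7.2] gap 46.0
bar frame mm [np.float64(-38.6), np.float64(35.6)]
```

>>> carry_out --moves '[0.01,0,0,0,0,0,0,0,0,0,0,0]'

```text
clock: 32.2
tool_pos: [0.564, 0.0507, 0.0177]
eef_rot: [[0.976, -0.217, -0.001], [-0.217, -0.976, 0.0], [-0.001, -0.0, -1.0]]
force: [-4.4, 1.9, 7.4]
finger_gap: 0.497
```

>>> carry_out --moves '[0.01,0,0,0,0,0,0,0,0,0,0,0]'

```text
clock: 32.4
tool_pos: [0.5641, 0.0506, 0.0177]
eef_rot: [[0.976, -0.217, -0.003], [-0.217, -0.976, 0.0], [-0.003, 0.0, -1.0]]
force: [-7.4, 1.2, 11.2]
finger_gap: 0.501
```

>>> carry_out --moves '[0.005,0,0,0,0,0,0,0,0,0,0,0]'

```text
clock: 32.6
tool_pos: [0.564, 0.0506, 0.0177]
eef_rot: [[0.976, -0.217, -0.003], [-0.217, -0.976, 0.001], [-0.003, 0.0, -1.0]]
force: [-8.4, 1.2, 10.8]
finger_gap: 0.496
```

>>> carry_out --moves '[0,0,0,0,0,0,0,0,0,0,0,0,0,0,0,0,0,0]' --claw 0.22

```text
clock: 32.9
tool_pos: [0.5653, 0.0501, 0.0169]
eef_rot: [[0.976, -0.217, 0.0], [-0.217, -0.976, -0.0], [0.0, 0.0, -1.0]]
force: [0.6, 0.1, -0.3]
finger_gap: 0.612
```

>>> carry_out --moves '[0,0,-0.3,0,0,0,0,0,-0.6,0,0,0,0,0,-0.6,0,0,0,0,0,-0.6,0,0,0,0,0,-0.3,0,0,0]'

```text
clock: 33.4
tool_pos: [0.5674, 0.05, 0.2019]
eef_rot: [[0.976, -0.217, 0.007], [-0.217, -0.976, -0.001], [0.007, -0.001, -1.0]]
force: [0.1, 0.2, 1.0]
finger_gap: 0.608
```

```bash
python3 mod.py w17; python3 bar.py w17; python3 plan.py 0.51,-0.337,0.2,-104
```

```text
module px [201. 196.] case ctr [0.5792 0.1213] origin [0.5723 0.1228] yaw -12.5 rough -11.0 size [46.4 45.6] z 0.0409
module px [282. 196.] case ctr [0.5637 0.0509] origin [0.5568 0.0523] yaw -12.0 rough -11.7 size [45.9 45.9] z 0.0409
at [0.5688 0.0498 0.2047] yawy -102.5 t 33.45 f [1.4 0.8 2.2] gap 56.0
post [427.   4.] 163 [ 699.3 -102.3] 13.6
post [408. 120.] 89 [601.8 -80.4] 12.0
post [235. 124.] 64 [637.3  85. ] 11.9
post [467. 155.] 175 [ 563.7 -123.5] 14.8
post [174. 155.] 69 [621.6 138.8] 14.1
white [321. 154.] 9157 [592.9   6.8] [270.9  29.6] 77.79
  post in bar 0.127 -0.0841
  post in bar 0.0272 -0.0833
  post in bar 0.0269 0.0859
  post in bar -0.001 -0.1335
  post in bar 0.0001 0.1351
at [0.5681 0.0499 0.2017] yawy -102.5 t 33.5 f [ 0.9  0.3 -0.1] gap 55.9
[0.04,0.578,0.002,0,-0.002,0.006, 0.042,0.578,0.002,0,-0.002,0.006, 0.044,0.578,0.002,0,-0.002,0.006, 0.046,0.578,0.002,0,-0.002,0.006, 0.047,0.578,0.002,0,-0.002,0.006]
[0.049,0.578,0.002,0,-0.002,0.006, 0.051,0.577,0.002,0,-0.002,0.006, 0.052,0.577,0.002,0,-0.002,0.006, 0.054,0.577,0.002,0,-0.002,0.006]
```

View pics/w17.png

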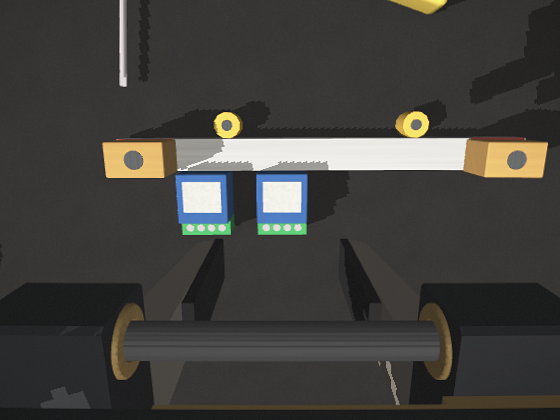

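>>> carry_out --moves '[0.04,0.578,0,0,0,0.006,0.042,0.578,0,0,0,0.006,0.044,0.578,0,0,0,0.006,0.046,0.578,0,0,0,0.006,0.047,0.578,0,0,0,0.006]' --claw 0.5

```text
clock: 34.0
tool_pos: [0.5317, -0.1659, 0.1949]
eef_rot: [[0.973, -0.232, -0.003], [-0.232, -0.973, 0.002], [-0.003, -0.001, -1.0]]
force: [1.4, -0.3, -0.2]
finger_gap: 0.748
```

>>> carry_out --moves '[0.049,0.578,0,0,0,0.006,0.051,0.577,0,0,0,0.006,0.052,0.577,0,0,0,0.006,0.054,0.577,0,0,0,0.006,0,0,0,0,0,0]'

```text
clock: 34.5
tool_pos: [0.505, -0.341, 0.1947]
eef_rot: [[0.969, -0.249, -0.002], [-0.249, -0.969, 0.0], [-0.002, 0.0, -1.0]]
force: [-0.2, 0.1, -0.3]
finger_gap: 0.747
```

>>> carry_out --moves '[0,0,0,0,0,0,0,0,0,0,0,0]'

```text
clock: 34.7
tool_pos: [0.507, -0.3353, 0.1957]
eef_rot: [[0.97, -0.243, -0.002], [-0.243, -0.97, 0.002], [-0.002, -0.002, -1.0]]
force: [0.7, 0.7, 0.8]
finger_gap: 0.752
```

```bash
python3 mod.py w18
```

```text
module px [251.  45.] case ctr [ 0.629  -0.3404] origin [ 0.6221 -0.3392] yaw -10.0 rough -10.1 size [46.2 46.1] z 0.0408
skip [541.  36.] 364 [ 581. -565.] [50.  7.]
skip [445. 100.] 692 [ 546. -492.] [ 35. 108.]
skip [505.  99.] 2026 [ 538. -534.] [40. 39.]
skip [538. 150.] 409 [ 490. -552.] [10. 60.]
module px [284. 189.] case ctr [ 0.5086 -0.3374] origin [ 0.5018 -0.3357] yaw -13.5 rough -14.0 size [46. 46.] z 0.0409
skip [ 78. 182.] 332 [ 567. -158.] [56. 25.]
noblue/green [446. 270.] [ 394. -465.]
skip [379. 368.] 522 [ 314. -387.] [27. 34.]
at [ 0.5072 -0.3351  0.1962] yawy -104.0 t 34.75 f [ 0.3  0.7 -0.8] gap 69.0
```

View pics/w18.png

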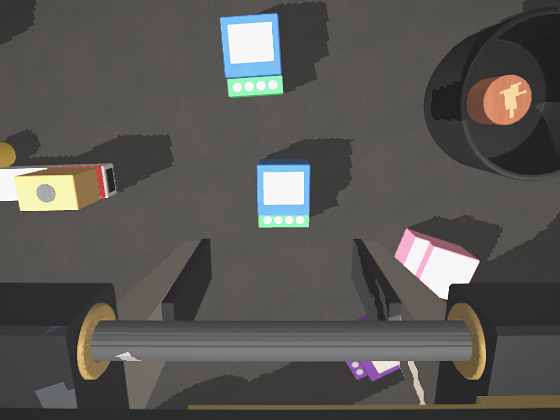

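```bash
python3 plan.py 0.5076,-0.3371,0.05,-103.5,4 0.5076,-0.3371,0.0155,-103.5,1
```

```text
at [ 0.5072 -0.3351  0.1962] yawy -104.0 t 34.75 f [ 0.3  0.7 -0.8] gap 69.0
[0.004,0.007,0.487,-0.001,0.001,-0.004, 0.003,0.006,0.487,-0.001,0.001,-0.004, 0.003,0.006,0.487,-0.001,0.001,-0.004, 0.003,0.006,0.487,-0.001,0.001,-0.004, -0.001,0,0.461,0.002,-0.001,-0.001]
```

>>> carry_out --moves '[0.004,0.007,0.487,0,0,-0.004,0.003,0.006,0.487,0,0,-0.004,0.003,0.006,0.487,0,0,-0.004,0.003,0.006,0.487,0,0,-0.004,0,0,0.46,0,0,0]'

```text
clock: 35.25
tool_pos: [0.5079, -0.337, 0.015]
eef_rot: [[0.972, -0.233, -0.0], [-0.233, -0.972, 0.0], [-0.0, -0.0, -1.0]]
force: [-0.2, -0.5, 0.9]
finger_gap: 0.752
```

>>> carry_out --moves '[0,0,0,0,0,0,0,0,0,0,0,0]'

```text
clock: 35.45
tool_pos: [0.508, -0.3377, 0.0169]
eef_rot: [[0.972, -0.234, -0.0], [-0.234, -0.972, 0.001], [-0.001, -0.0, -1.0]]
force: [-0.2, -0.3, 0.5]
finger_gap: 0.75
```

>>> carry_out --moves '[0,0,0,0,0,0,0,0,0,0,0,0,0,0,0,0,0,0,0,0,0,0,0,0,0,0,0,0,0,0]' --claw -0.5

```text
clock: 35.95
tool_pos: [0.5087, -0.3394, 0.0183]
eef_rot: [[0.972, -0.236, 0.002], [-0.236, -0.972, -0.002], [0.002, 0.001, -1.0]]
force: [0.6, 1.7, 5.7]
finger_gap: 0.5
```

```bash
sed -i 's/0.5933,0.0077/0.5931,0.0072/' bf.py; python3 - <<'E'
import bf; print(bf.w(-.06,-.036),bf.w(-.06,-.108))
E
python3 plan.py 0.5076,-0.3371,0.09,-103.5,2 0.527,-0.0150,0.09,-102.5,8 
```

```text
[ 0.52673041 -0.01496028] [ 0.51114676 -0.08525359]
at [ 0.5087 -0.3394  0.0183] yawy -103.6 t 35.95 f [0.6 1.7 5.7] gap 46.0
[-0.009,-0.013,-0.478,0.001,-0.002,-0.002, -0.01,-0.013,-0.478,0.001,-0.002,-0.002, -0.094,-0.53,0,0,0,-0.004, -0.093,-0.53,0,0,0,-0.004, -0.092,-0.53,0,0,0,-0.004]
[-0.091,-0.53,0,0,0,-0.004, -0.09,-0.53,0,0,0,-0.004, -0.089,-0.53,0,0,0,-0.004, -0.088,-0.531,0,0,0,-0.004, -0.087,-0.531,0,0,0,-0.004]
```

>>> carry_out --moves '[0,0,-0.478,0,0,0,0,0,-0.478,0,0,0,-0.094,-0.53,0,0,0,-0.004,-0.093,-0.53,0,0,0,-0.004,-0.092,-0.53,0,0,0,-0.004]'

```text
clock: 36.45
tool_pos: [0.515, -0.2168, 0.0886]
eef_rot: [[0.973, -0.231, 0.0], [-0.231, -0.973, -0.0], [0.0, 0.0, -1.0]]
force: [0.5, 0.6, -0.9]
finger_gap: 0.499
```

>>> carry_out --moves '[-0.091,-0.53,0,0,0,-0.004,-0.09,-0.53,0,0,0,-0.004,-0.089,-0.53,0,0,0,-0.004,-0.088,-0.53,0,0,0,-0.004,-0.087,-0.53,0,0,0,-0.004]'

```text
clock: 36.95
tool_pos: [0.5272, -0.0152, 0.0883]
eef_rot: [[0.975, -0.22, 0.0], [-0.22, -0.975, -0.0], [0.0, 0.0, -1.0]]
force: [0.2, -0.0, -0.8]
finger_gap: 0.498
```

>>> carry_out --moves '[0,0,0,0,0,0,0,0,0,0,0,0]'

```text
clock: 37.15
tool_pos: [0.5273, -0.0163, 0.0882]
eef_rot: [[0.976, -0.218, -0.0], [-0.218, -0.976, -0.0], [-0.0, 0.001, -1.0]]
force: [0.3, -1.5, -1.1]
finger_gap: 0.494
```

```bash
python3 q.py; python3 plan.py 0.527,-0.015,0.022,-102.5,4;  python3 - <<'E'
from h import *
pic,P=cloud("wrist"); cv2.imwrite("pics/w19.png",pic[:,:,::-1])
E
```

```text
at [ 0.5273 -0.0163  0.0882] yawy -102.6 t 37.15 f [ 0.3 -1.5 -1.1] gap 45.4
bar frame mm [np.float64(-59.1), np.float64(-37.2)]
at [ 0.5273 -0.0163  0.0882] yawy -102.6 t 37.15 f [ 0.3 -1.5 -1.1] gap 45.4
[-0.002,-0.004,0.221,0,0,-0.001, -0.002,-0.004,0.221,0,0,-0.001, -0.002,-0.004,0.221,0,0,-0.001, -0.002,-0.004,0.221,0,0,-0.001]
```

View pics/w19.png

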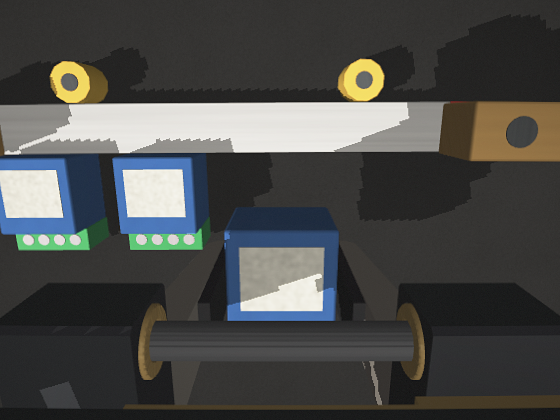

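>>> carry_out --moves '[0,-0.003,0.221,0,0,0,0,-0.003,0.221,0,0,0,0,-0.003,0.221,0,0,0,0,-0.003,0.221,0,0,0,0,0,0.02,0,0,0]'

```text
clock: 37.7
tool_pos: [0.5267, -0.0172, 0.0189]
eef_rot: [[0.975, -0.222, -0.003], [-0.222, -0.975, 0.0], [-0.003, 0.0, -1.0]]
force: [-0.7, -0.1, -0.1]
finger_gap: 0.5
```

>>> carry_out --moves '[0,0,0,0,0,0,0,0,0,0,0,0]'

```text
clock: 37.9
tool_pos: [0.5283, -0.0167, 0.0213]
eef_rot: [[0.975, -0.221, 0.001], [-0.221, -0.975, -0.0], [0.001, 0.0, -1.0]]
force: [0.2, 0.4, -1.2]
finger_gap: 0.495
```

```bash
python3 q.py
```

```text
at [ 0.5283 -0.0167  0.0213] yawy -102.8 t 37.9 f [ 0.2  0.4 -1.2] gap 45.6
bar frame mm [np.float64(-58.1), np.float64(-37.3)]
```

>>> carry_out --moves '[0,0,0.02,0,0,-0.015,0,0,0.018,0,0,0,0,0,0,0,0,0,0,0,0,0,0,0]'

```text
clock: 38.3
tool_pos: [0.5284, -0.0161, 0.0183]
eef_rot: [[0.977, -0.212, 0.001], [-0.212, -0.977, -0.001], [0.001, 0.0, -1.0]]
force: [-1.0, 0.0, 3.0]
finger_gap: 0.498
```

>>> carry_out --moves '[0.06,0,0,0,0,0,0.06,0,0,0,0,0,0.06,0,0,0,0,0,0.05,0,0,0,0,0,0,0,0,0,0,0]'

```text
clock: 38.8
tool_pos: [0.5453, -0.0195, 0.0183]
eef_rot: [[0.977, -0.212, 0.001], [-0.212, -0.977, -0.0], [0.001, -0.0, -1.0]]
force: [-0.9, 0.1, 5.7]
finger_gap: 0.502
```

```bash
python3 q.py
```

```text
at [ 0.5453 -0.0195  0.0183] yawy -102.3 t 38.8 f [-0.9  0.1  5.7] gap 46.2
bar frame mm [np.float64(-40.9), np.float64(-36.4)]
```

>>> carry_out --moves '[0.014,0,-0.003,0,0,0,0.014,0,0,0,0,0,0.012,0,0,0,0,0,0,0,0,0,0,0]'

```text
clock: 39.2
tool_pos: [0.5474, -0.0199, 0.0183]
eef_rot: [[0.977, -0.212, -0.001], [-0.212, -0.977, 0.0], [-0.001, -0.0, -1.0]]
force: [-2.6, 0.6, 6.0]
finger_gap: 0.5
```

>>> carry_out --moves '[0.01,0,0,0,0,0,0,0,0,0,0,0]'

```text
clock: 39.4
tool_pos: [0.548, -0.0201, 0.0183]
eef_rot: [[0.977, -0.212, -0.001], [-0.212, -0.977, 0.0], [-0.001, -0.0, -1.0]]
force: [-3.1, 0.6, 6.1]
finger_gap: 0.499
```

>>> carry_out --moves '[0.01,0,0,0,0,0,0,0,0,0,0,0]'

```text
clock: 39.6
tool_pos: [0.5488, -0.0202, 0.0183]
eef_rot: [[0.977, -0.212, -0.001], [-0.212, -0.977, 0.0], [-0.001, -0.0, -1.0]]
force: [-2.8, 1.7, 6.1]
finger_gap: 0.498
```

```bash
python3 q.py
```

```text
at [ 0.5488 -0.0202  0.0183] yawy -102.3 t 39.6 f [-2.8  1.7  6.1] gap 45.8
bar frame mm [np.float64(-37.4), np.float64(-36.4)]
```

>>> carry_out --moves '[0.008,0,0,0,0,0,0,0,0,0,0,0]'

```text
clock: 39.8
tool_pos: [0.5488, -0.0202, 0.0183]
eef_rot: [[0.977, -0.212, -0.002], [-0.212, -0.977, 0.0], [-0.002, 0.0, -1.0]]
force: [-5.8, 1.3, 8.6]
finger_gap: 0.501
```

>>> carry_out --moves '[0.008,0,0,0,0,0,0,0,0,0,0,0]'

```text
clock: 40.0
tool_pos: [0.5488, -0.0202, 0.0184]
eef_rot: [[0.977, -0.212, -0.004], [-0.212, -0.977, 0.001], [-0.004, 0.0, -1.0]]
force: [-8.1, 1.9, 10.7]
finger_gap: 0.497
```

>>> carry_out --moves '[0.008,0,0,0,0,0,0,0,0,0,0,0]'

```text
clock: 40.2
tool_pos: [0.5488, -0.0202, 0.0184]
eef_rot: [[0.977, -0.212, -0.005], [-0.212, -0.977, 0.001], [-0.005, 0.0, -1.0]]
force: [-9.7, 1.2, 13.3]
finger_gap: 0.494
```

Contact. Release and go for the last module.

>>> carry_out --moves '[0,0,0,0,0,0,0,0,0,0,0,0,0,0,0,0,0,0]' --claw 0.22

```text
clock: 40.5
tool_pos: [0.5508, -0.0208, 0.0177]
eef_rot: [[0.977, -0.213, 0.0], [-0.213, -0.977, 0.0], [0.0, -0.0, -1.0]]
force: [-0.2, -0.2, -0.4]
finger_gap: 0.61
```

>>> carry_out --moves '[0,0,-0.3,0,0,0,0,0,-0.6,0,0,0,0,0,-0.6,0,0,0,0,0,-0.6,0,0,0,0,0,-0.3,0,0,0]'

```text
clock: 41.0
tool_pos: [0.5527, -0.0213, 0.2025]
eef_rot: [[0.977, -0.212, 0.007], [-0.212, -0.977, -0.002], [0.007, 0.0, -1.0]]
force: [0.6, -0.1, 0.3]
finger_gap: 0.612
```

```bash
python3 mod.py w20; python3 bar.py w20; python3 plan.py 0.629,-0.34,0.2,-100
```

```text
module px [121. 197.] case ctr [0.579  0.1216] origin [0.5722 0.1231] yaw -12.5 rough -7.1 size [47.2 46.6] z 0.041
module px [201. 197.] case ctr [0.5634 0.0507] origin [0.5566 0.0522] yaw -12.8 rough -10.4 size [46.2 46.2] z 0.041
module px [281. 197.] case ctr [ 0.5481 -0.0199] origin [ 0.5413 -0.0184] yaw -12.6 rough -12.4 size [45.9 46.2] z 0.0409
at [ 0.5542 -0.0217  0.2053] yawy -102.3 t 41.05 f [ 1.2 -0.2  3. ] gap 56.4
post [339.   5.] 193 [ 701.2 -102. ] 16.5
post [150. 124.] 117 [637.9  85.4] 11.9
post [ 95. 157.] 155 [621.5 139. ] 14.8
post [387. 156.] 66 [ 563.5 -123.3] 14.5
white [243. 155.] 9009 [592.9   6.5] [272.6  29.6] 77.45
  post in bar 0.0268 0.0868
  post in bar -0.0009 0.1355
  post in bar -0.0005 -0.1332
at [ 0.5535 -0.0215  0.2023] yawy -102.3 t 41.1 f [0.4 0.3 0.3] gap 55.7
[0.236,0.492,0.006,0,-0.002,-0.01, 0.233,0.493,0.006,0,-0.002,-0.01, 0.231,0.494,0.006,0,-0.002,-0.01, 0.228,0.495,0.005,0,-0.002,-0.01, 0.226,0.497,0.005,0,-0.002,-0.01]
[0.223,0.498,0.005,0,-0.002,-0.01, 0.221,0.499,0.005,0,-0.002,-0.01, 0.218,0.5,0.005,0,-0.002,-0.01]
```

View pics/w20.png

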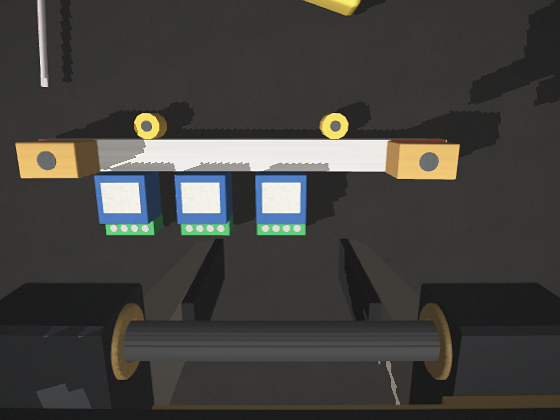

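>>> carry_out --moves '[0.236,0.492,0,0,0,-0.01,0.233,0.493,0,0,0,-0.01,0.231,0.494,0,0,0,-0.01,0.228,0.495,0,0,0,-0.01,0.226,0.497,0,0,0,-0.01]' --claw 0.5

```text
clock: 41.6
tool_pos: [0.5973, -0.221, 0.1953]
eef_rot: [[0.982, -0.188, -0.003], [-0.188, -0.982, 0.002], [-0.003, -0.001, -1.0]]
force: [-0.2, 0.8, 0.6]
finger_gap: 0.745
```

>>> carry_out --moves '[0.223,0.498,0,0,0,-0.01,0.221,0.499,0,0,0,-0.01,0.218,0.5,0,0,0,-0.01,0,0,0,0,0,0,0,0,0,0,0,0]'

```text
clock: 42.1
tool_pos: [0.6253, -0.3393, 0.195]
eef_rot: [[0.985, -0.175, -0.003], [-0.175, -0.985, 0.003], [-0.003, -0.002, -1.0]]
force: [0.9, 0.6, 0.1]
finger_gap: 0.752
```

```bash
python3 mod.py w21
```

```text
skip [16. 64.] 4320 [ 760. -135.] [ 35. 133.]
noblue/green [281.  67.] [ 727. -356.]
noblue/green [422.  98.] [ 683. -467.]
module px [283. 187.] case ctr [ 0.6291 -0.3408] origin [ 0.6222 -0.3395] yaw -10.5 rough -9.4 size [45.6 46.1] z 0.0409
skip [468. 219.] 834 [ 566. -506.] [ 40. 112.]
skip [509. 247.] 1575 [ 538. -535.] [42. 40.]
skip [101. 284.] 338 [ 571. -153.] [52. 16.]
at [ 0.6255 -0.3383  0.1958] yawy -100.0 t 42.15 f [-0.3 -0.3 -0.8] gap 69.3
```

View pics/w21.png

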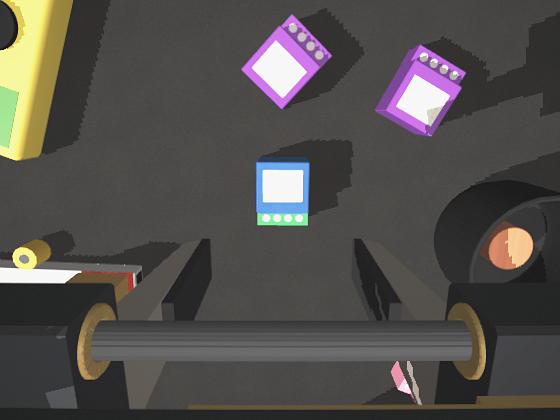

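```bash
python3 plan.py 0.6281,-0.3406,0.05,-100.3,4 0.6281,-0.3406,0.0155,-100.3,1
```

```text
at [ 0.6255 -0.3383  0.1958] yawy -100.0 t 42.15 f [-0.3 -0.3 -0.8] gap 69.3
[0.011,0.007,0.486,-0.001,0.001,0.003, 0.011,0.007,0.486,-0.001,0.001,0.003, 0.011,0.006,0.486,-0.001,0.001,0.003, 0.01,0.006,0.486,-0.001,0.001,0.003, 0,0,0.459,0,0.001,-0.001]
```

>>> carry_out --moves '[0.011,0.007,0.486,0,0,0.003,0.011,0.007,0.486,0,0,0.003,0.011,0.006,0.486,0,0,0.003,0.01,0.006,0.486,0,0,0.003,0,0,0.46,0,0,0]'

```text
clock: 42.65
tool_pos: [0.6287, -0.3394, 0.0158]
eef_rot: [[0.984, -0.177, -0.001], [-0.177, -0.984, 0.001], [-0.001, -0.001, -1.0]]
force: [-0.6, -0.7, -0.5]
finger_gap: 0.748
```

>>> carry_out --moves '[0,0,0,0,0,0,0,0,0,0,0,0]'

```text
clock: 42.85
tool_pos: [0.629, -0.3404, 0.0179]
eef_rot: [[0.984, -0.178, -0.001], [-0.178, -0.984, 0.001], [-0.001, -0.001, -1.0]]
force: [-0.0, 0.2, 0.5]
finger_gap: 0.751
```

>>> carry_out --moves '[0,0,0,0,0,0,0,0,0,0,0,0,0,0,0,0,0,0,0,0,0,0,0,0,0,0,0,0,0,0]' --claw -0.5

```text
clock: 43.35
tool_pos: [0.63, -0.3423, 0.0195]
eef_rot: [[0.984, -0.179, 0.002], [-0.179, -0.984, -0.001], [0.002, 0.001, -1.0]]
force: [0.5, 1.5, 5.9]
finger_gap: 0.497
```

```bash
python3 plan.py 0.6281,-0.3406,0.10,-100.3,2 0.5111,-0.0853,0.10,-102.4,7 
```

```text
at [ 0.63   -0.3423  0.0195] yawy -100.3 t 43.35 f [0.5 1.5 5.9] gap 45.7
[-0.013,-0.009,-0.537,0.001,-0.002,-0.001, -0.014,-0.009,-0.537,0.001,-0.002,-0.001, -0.306,-0.439,0,0,0,0.011, -0.308,-0.437,0,0,0,0.011, -0.311,-0.435,0,0,0,0.011]
[-0.313,-0.434,0,0,0,0.011, -0.316,-0.432,0,0,0,0.011, -0.318,-0.43,0,0,0,0.011, -0.32,-0.428,0,0,0,0.011]
```

>>> carry_out --moves '[0,0,-0.537,0,0,0,0,0,-0.55,0,0,0,-0.306,-0.439,0,0,0,0.011,-0.308,-0.437,0,0,0,0.011,-0.311,-0.435,0,0,0,0.011]'

```text
clock: 43.85
tool_pos: [0.578, -0.2313, 0.099]
eef_rot: [[0.981, -0.196, -0.0], [-0.196, -0.981, 0.0], [-0.0, -0.0, -1.0]]
force: [0.6, 0.4, -0.6]
finger_gap: 0.497
```

>>> carry_out --moves '[-0.313,-0.434,0,0,0,0.011,-0.316,-0.432,0,0,0,0.011,-0.318,-0.43,0,0,0,0.011,-0.32,-0.428,0,0,0,0.011,0,0,0,0,0,0]'

```text
clock: 44.35
tool_pos: [0.5092, -0.0822, 0.0978]
eef_rot: [[0.977, -0.214, -0.004], [-0.214, -0.977, 0.003], [-0.005, -0.002, -1.0]]
force: [0.2, 0.1, -2.1]
finger_gap: 0.498
```

>>> carry_out --moves '[0,0,0,0,0,0]'

```text
clock: 44.45
tool_pos: [0.512, -0.086, 0.099]
eef_rot: [[0.976, -0.216, -0.0], [-0.216, -0.976, -0.0], [0.0, 0.0, -1.0]]
force: [-0.2, -1.1, -1.2]
finger_gap: 0.499
```

```bash
python3 q.py; python3 plan.py 0.5111,-0.0853,0.024,-102.4,4;  python3 - <<'E'
from h import *
pic,P=cloud("wrist"); cv2.imwrite("pics/w22.png",pic[:,:,::-1])
E
```

```text
at [ 0.512 -0.086  0.099] yawy -102.4 t 44.45 f [-0.2 -1.1 -1.2] gap 45.9
bar frame mm [np.float64(-59.0), np.float64(-108.6)]
at [ 0.512 -0.086  0.099] yawy -102.4 t 44.45 f [-0.2 -1.1 -1.2] gap 45.9
[-0.003,-0.002,0.25,0,0,0, -0.003,-0.002,0.25,0,0,0, -0.003,-0.002,0.25,0,0,0, -0.003,-0.002,0.25,0,0,0]
```

View pics/w22.png

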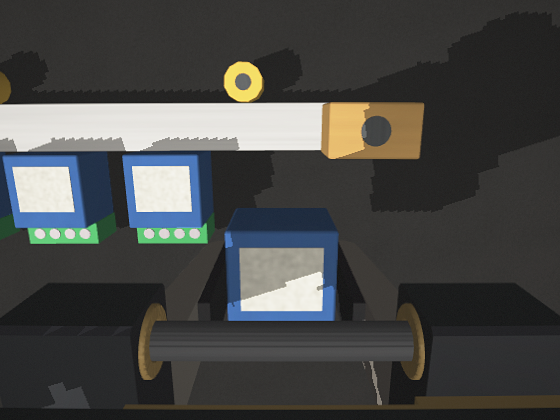

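>>> carry_out --moves '[0,0,0.25,0,0,0,0,0,0.25,0,0,0,0,0,0.25,0,0,0,0,0,0.25,0,0,0,0,0,0.02,0,0,0]'

```text
clock: 45.0
tool_pos: [0.5108, -0.087, 0.0202]
eef_rot: [[0.976, -0.218, -0.004], [-0.218, -0.976, 0.002], [-0.005, -0.001, -1.0]]
force: [-0.8, 0.7, -2.1]
finger_gap: 0.496
```

>>> carry_out --moves '[0,0,0,0,0,0,0,0,0,0,0,0]'

```text
clock: 45.2
tool_pos: [0.5134, -0.0874, 0.0237]
eef_rot: [[0.976, -0.218, 0.002], [-0.218, -0.976, -0.001], [0.002, 0.0, -1.0]]
force: [0.7, -0.4, -1.6]
finger_gap: 0.5
```

```bash
python3 q.py
```

```text
at [ 0.5134 -0.0874  0.0237] yawy -102.6 t 45.2 f [ 0.7 -0.4 -1.6] gap 46.0
bar frame mm [np.float64(-57.4), np.float64(-109.6)]
```

>>> carry_out --moves '[0,-0.015,0.025,0,0,-0.008,0,0,0.025,0,0,0,0,0,0.006,0,0,0,0,0,0,0,0,0]'

```text
clock: 45.6
tool_pos: [0.5134, -0.0856, 0.0195]
eef_rot: [[0.977, -0.213, 0.002], [-0.213, -0.977, -0.001], [0.002, 0.0, -1.0]]
force: [-0.9, 0.1, 5.0]
finger_gap: 0.501
```

>>> carry_out --moves '[0.06,0,0,0,0,0,0.06,0,0,0,0,0,0.06,0,0,0,0,0,0.04,0,0,0,0,0,0,0,0,0,0,0]'

```text
clock: 46.1
tool_pos: [0.529, -0.089, 0.0195]
eef_rot: [[0.977, -0.213, -0.0], [-0.213, -0.977, -0.0], [-0.0, 0.0, -1.0]]
force: [-3.3, 2.1, 8.2]
finger_gap: 0.501
```

```bash
python3 q.py
```

```text
at [ 0.529  -0.089   0.0195] yawy -102.3 t 46.1 f [-3.3  2.1  8.2] gap 46.1
bar frame mm [np.float64(-41.8), np.float64(-107.8)]
```

>>> carry_out --moves '[0.016,0,-0.006,0,0,0,0.016,0,0,0,0,0,0.016,0,0,0,0,0,0,0,0,0,0,0]'

```text
clock: 46.5
tool_pos: [0.5321, -0.0896, 0.0195]
eef_rot: [[0.977, -0.213, -0.001], [-0.213, -0.977, -0.0], [-0.001, 0.0, -1.0]]
force: [-3.5, 0.9, 7.2]
finger_gap: 0.502
```

>>> carry_out --moves '[0.01,0,0,0,0,0,0,0,0,0,0,0]'

```text
clock: 46.7
tool_pos: [0.5327, -0.0898, 0.0195]
eef_rot: [[0.977, -0.213, -0.001], [-0.213, -0.977, 0.0], [-0.001, 0.0, -1.0]]
force: [-5.1, 0.9, 7.1]
finger_gap: 0.497
```

>>> carry_out --moves '[0.01,0,0,0,0,0,0,0,0,0,0,0]'

```text
clock: 46.9
tool_pos: [0.5334, -0.0899, 0.0195]
eef_rot: [[0.977, -0.213, -0.001], [-0.213, -0.977, 0.0], [-0.001, 0.0, -1.0]]
force: [-4.2, 0.9, 6.8]
finger_gap: 0.498
```

```bash
python3 q.py
```

```text
at [ 0.5334 -0.0899  0.0195] yawy -102.3 t 46.9 f [-4.2  0.9  6.8] gap 45.8
bar frame mm [np.float64(-37.3), np.float64(-107.8)]
```

>>> carry_out --moves '[0.008,0,0,0,0,0,0,0,0,0,0,0]'

```text
clock: 47.1
tool_pos: [0.534, -0.09, 0.0195]
eef_rot: [[0.977, -0.213, -0.001], [-0.213, -0.977, 0.0], [-0.001, 0.0, -1.0]]
force: [-4.1, 1.5, 8.4]
finger_gap: 0.5
```

>>> carry_out --moves '[0.008,0,0,0,0,0,0,0,0,0,0,0]'

```text
clock: 47.3
tool_pos: [0.5343, -0.0901, 0.0195]
eef_rot: [[0.977, -0.213, -0.002], [-0.213, -0.977, 0.0], [-0.002, 0.0, -1.0]]
force: [-4.8, 1.7, 8.5]
finger_gap: 0.504
```

>>> carry_out --moves '[0.008,0,0,0,0,0,0,0,0,0,0,0]'

```text
clock: 47.5
tool_pos: [0.5342, -0.0901, 0.0195]
eef_rot: [[0.977, -0.213, -0.003], [-0.213, -0.977, 0.001], [-0.003, 0.0, -1.0]]
force: [-7.3, 0.7, 11.6]
finger_gap: 0.494
```

Contact (stalled). Release, rise, move to a mid view.

>>> carry_out --moves '[0,0,0,0,0,0,0,0,0,0,0,0,0,0,0,0,0,0]' --claw 0.22

```text
clock: 47.8
tool_pos: [0.5354, -0.0903, 0.0187]
eef_rot: [[0.977, -0.213, 0.0], [-0.213, -0.977, -0.0], [0.0, 0.0, -1.0]]
force: [-0.2, -0.7, 0.7]
finger_gap: 0.608
```

>>> carry_out --moves '[0,0,-0.3,0,0,0,0,0,-0.6,0,0,0,0,0,-0.6,0,0,0,0,0,-0.6,0,0,0,0,0,-0.5,0,0,0]'

```text
clock: 48.3
tool_pos: [0.5358, -0.0905, 0.2165]
eef_rot: [[0.977, -0.213, 0.002], [-0.213, -0.977, -0.001], [0.002, 0.0, -1.0]]
force: [0.6, -0.3, 0.2]
finger_gap: 0.61
```

>>> carry_out --moves '[0,-0.6,0,0,0,0,0,-0.6,0,0,0,0,0,-0.3,0,0,0,0,0,0,0,0,0,0,0,0,0,0,0,0]'

```text
clock: 48.8
tool_pos: [0.5592, 0.0194, 0.2135]
eef_rot: [[0.977, -0.212, -0.0], [-0.212, -0.977, -0.0], [-0.0, 0.001, -1.0]]
force: [0.0, -0.4, 0.6]
finger_gap: 0.61
```

```bash
cat > fin.py <<'E'
from mod import *
import bf,sys
ms=mods(tag=sys.argv[1])
import bar
pic,P=cloud("wrist"); bar.bar(pic,P)
for ctr,o,a in ms:
    ar=np.radians(a); back=o+0.03*np.array([np.cos(ar),np.sin(ar)]); print("back in bar mm",np.round(np.array(bf.b(back))*1000,1),"dyaw",round(a+12.4,1))
m=(P[...,2]>0.055)&(P[...,2]<0.066)
for c,a,Q in blobs(m,P,300):
    r=cv2.minAreaRect(Q[:,:2].astype(np.float32)*1000); print("weight",np.round(np.array(bf.b(np.array(r[0])/1000))*1000,1),np.round(r[1]),round(r[2],1))
plan.plan([])
E
python3 fin.py w23; python3 - <<'E'
from h import *
for n in ("scene","top"):
    cv2.imwrite(f"pics/{n}9.png",eyes.read_camera(n)[0][:,:,::-1])
E
```

```text
module px [170. 190.] case ctr [0.579  0.1214] origin [0.5722 0.1228] yaw -11.9 rough -8.1 size [46.6 46.3] z 0.041
module px [247. 190.] case ctr [0.5636 0.0509] origin [0.5567 0.0524] yaw -12.6 rough -11.9 size [45.9 46.1] z 0.0409
module px [326. 190.] case ctr [ 0.5481 -0.02  ] origin [ 0.5413 -0.0186] yaw -11.9 rough -12.8 size [46.  46.1] z 0.0408
module px [401. 191.] case ctr [ 0.5332 -0.0889] origin [ 0.5263 -0.0874] yaw -12.3 rough -15.0 size [47. 46.] z 0.0407
post [392.   2.] 90 [ 697.4 -107.2] 9.1
post [201. 117.] 78 [637.7  84.7] 11.7
post [370. 116.] 72 [601.5 -80.7] 12.0
post [142. 148.] 114 [622.  139.4] 14.5
post [429. 149.] 114 [ 563.9 -123.1] 14.3
white [285. 148.] 8724 [592.7   7. ] [270.6  28.7] 77.69
  post in bar 0.1266 -0.0893
  post in bar 0.0274 0.0854
  post in bar 0.0273 -0.0838
  post in bar 0.0004 0.1356
  post in bar -0.0004 -0.1333
back in bar mm [-15.5 108.7] dyaw 0.5
back in bar mm [-15.3  36.2] dyaw -0.2
back in bar mm [-15.  -36.1] dyaw 0.5
back in bar mm [ -14.7 -106.7] dyaw 0.1
weight [ -1.1 158.9] [50. 30.] 77.4
weight [  -0.7 -158. ] [51. 30.] 77.0
at [0.5592 0.0185 0.2136] yawy -102.4 t 48.9 f [ 0.2 -0.5  0.6] gap 56.1
```

View pics/w23.png

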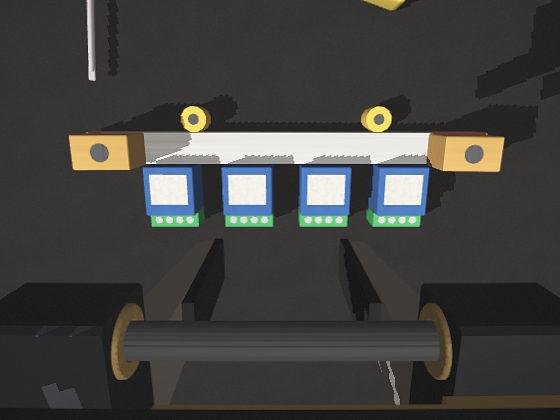

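View pics/scene9.png

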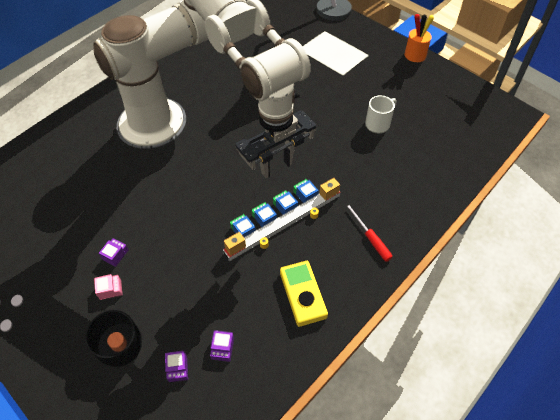

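```bash
python3 -c "
from rig import sign_off; print(sign_off())"
```

```text
the job is handed in; nothing more can be done
None
```

I handed the job in at about 49 s of the 208 s allowed. The rig gives no verdict, so the figures below are my own last wrist-camera measurements.

- **What I did:** I gripped the straightedge, slid it flat along the bench and pressed it onto both yellow posts. One brass weight went on each red end. All four blue modules were then set down and slid until they stopped against the bar, with the terminals facing away from it.
- **Straightedge:** the posts measured 27.3 and 27.4 mm from its centre line, where 27.0 is exact contact and 29.5 the limit.
- **Weights:** they stood lengthways at +159 and −158 mm from the middle, about 1 mm off centre across the bar.
- **Modules:** the back faces were at −14.7 to −15.5 mm, where −15 is exactly flush. They stood at +109, +36, −36 and −107 mm along the bar, square to within 0.5°.
- **Bystanders:** the mug, motor housing, multimeter and screwdriver were never touched and looked unmoved in the last scene picture. I did not measure them.

None of the last checks failed. The camera calibration is only good to about 2 mm, but the fit against the posts and the bar was also felt directly: the arm stalled at each contact. I saw no module knocked aside and no slackening of the grip.

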